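Fetch the steamer from behind the tableware

ROBOT

A 7-joint arm with a two-finger parallel gripper is mounted at the origin on the work surface. World frame = base frame: x ahead of the robot, y to its left, z up, the work surface at z = 0. Lengths are in m, angles in rad, forces in N, time in s.
With the tool pointing down it reaches from about 0.425 to 0.875 m from the base axis. Payload 4.7 kg.
Tool frame: the origin (TCP) lies on the centre line of the jaws, within the pads' length; the fingertips stand 19 mm ahead of it and the grasp point (between the pads) is the TCP (ctrl.nose_length is the distance from the TCP to the fingertips, in m); z points along the fingers, x is the direction in which the jaws open and shut, and the axes are right-handed (so a half turn about z gives the same grasp; the last joint's range is limited). The gripper opens to 87 mm and grips with 3 to 60 N. Pads are 19 mm wide; open, the fingers measure 117 mm over their backs; the gripper's body (75 mm by 190 mm) begins 51 mm behind the grasp point.
Start: joints at [1.26, 0.321, -0.07, 1.45, 0.023, 1.371, -0.057], TCP at [0.207, -0.616, 0.242] pointing down, gripper open.
Joint ranges: [-2.86, 2.86], [-0.3, 2.09], [-1.38, 1.24], [0.06, 2.45], [-1.56, 4.7], [0.09, 2.05], [-2.69, 2.69]. Speed limits (rad/s): [2.57, 2.57, 3.14, 3.14, 3.14, 3.14, 3.14].

INTERFACE

Orientations are given as a rotation vector (axis times angle).
In Python, from bench import ctrl gives the robot as it stands. The module is installed in compiled form; this text tells all that it offers.
- The arm moves only by the shell command python3 -m crank 'ROWS' [OPENING] [FORCE]. ROWS is a JSON object of lists of equal length, an entry for each row: "dp": the shift along the tool's x, y, z in cm, a list of three; "delta_rot": the turn, a rotation vector about the tool's x, y, z in rad, a list of three. In form: {"dp": [[x, y, z], ...], "delta_rot": [[rx, ry, rz], ...]}. A call has exactly 8 rows; each row shifts and turns the commanded pose from where the row before left it, along the tool's axes as they then stand; what a row does not reach is not made up. A row lasts 1/10 s, in which the tool goes at most 50 mm and 8.59 degrees, less where a joint would pass 70% of its speed; a pose out of reach is approached as far as the arm can. A call with a gripper value outside its range is refused whole. OPENING is the finger opening in cm, from 0 to 8.7, set as the call begins (- or left out, the last holds). The fingers move at their own pace and stop on an object; FORCE is the grip in N (left out, the last holds). Time passes only in rows, so rows that do not move let the fingers close, or fill a call up. It gives the time, the measured TCP pose, the force and the opening at its end, in the units of the state.
- ctrl.get_state(): the state, without advancing time (a new reading comes with each control period).
- ctrl.get_image(name): name is "side" or "top"; returns the picture (480x640x3 uint8, blue, green, red); there is no depth.
- ctrl.camera_info(name): a dict with "camera_matrix" (3x3 intrinsics, pixels), "xyz" and "orientation" of the camera in the world. Camera axes: x right, y down, z forward; pixel columns grow to the right and rows downward; lengths in m; the calibration is good to about 2 mm. A picture is of the moment at which its call begins. camera_info takes no time and is no camera call.
- ctrl.close_job(): hands the job in, once; it reports no verdict.
The state is a dict: "time": time; "joint_positions": joint angles; "qd": joint speeds; "joint_torque": joint torques, N m; "position": TCP position; "tool_rot": TCP orientation; "ft_force": force on the tool from outside, world axes, zero at the start; "torque": the same for the moment, N m; "grip_width": opening from 0.0 (shut) to 1.0 (fully open).
Only numpy, scipy, OpenCV 4.12 (cv2) and the standard library are available. Lean on these libraries where they do the work, as an engineer would, in place of code of your own. Each camera call takes 0.05 s, during which the arm holds its last target.

TASK

The bamboo steamer stands behind a green cup, a white jar and an amber bottle. First clear all three, upright, into the red tray; then fetch the steamer and set it centred and level on the steel wok ring; then put the cup, jar and bottle back upright, each centred on the very coaster it came from. Set everything down gently, without dropping or toppling anything, and leave the chopstick holder undisturbed.

Things in the scene. Friction and masses are not known exactly. Their poses are not given: they have to be found in the camera images.
- cup_c (a point): green glazed ceramic cup without handle, open at the top, 76 mm tall, foot 44 mm across widening to 56 mm at 15 mm up, 60 mm at 45 mm up and 62 mm at the rim, wall 4 mm, about 0.2 kg. This point is on its axis, 38 mm above its underside (half-way up); z up its axis. Stands on one of the coasters at the start
- jar_c (a point): white ceramic spice jar with a cork stopper, 80 mm tall; round body 56 to 58 mm across up to 50 mm high, shoulder to 62 mm, cork 46 mm across above; about 0.2 kg. This point is on its axis, 40 mm above its underside (half-way up); z up its axis. Stands on one of the coasters at the start
- bottle_c (a point): small amber glass sauce bottle with a red cap, 90 mm tall; round body 52 mm across up to 58 mm high, shoulder to 70 mm, cap 28 mm across above; about 0.2 kg. This point is on its axis, 45 mm above its underside (half-way up); z up its axis. Stands on one of the coasters at the start
- steamer_handle (a point): grip bar of the bamboo steamer (basket and lid in one piece, 140 mm across, flat foot 136 mm across, lid top 68 mm up, 107 mm tall in all, about 0.32 kg). The bar is 16 mm wide (x), 64 mm long (y), 14 mm high, on two end legs, 24 mm free under it. Point: the bar's centre, on the steamer's axis, 100 mm above its underside; z up. Stands on the 12 mm board behind the coasters (farther from the robot)
- tray: fixed red shallow tray, the side area: 300 mm (along its x) by 130 mm (along its y), 13 mm high, walls and floor 5 mm thick. Origin: centre of its underside. It lies to one side of the board, left or right (varies); the cup, jar and bottle all fit in a row along its x, 85 mm apart
- wok_ring: fixed steel wok ring: a tapering open ring 36 mm high, 156 mm across at the bottom and 114 mm outside (104 mm inside) at its top rim. Origin: centre of its underside, z up. The steamer's foot rests on the top rim, so the middle of its handle bar is then 136 mm above this origin. It stands on the side of the board away from the tray
- coaster_blue: blue fixed round coaster, 84 mm across and 6 mm thick, on the dark wooden board (12 mm thick) of the sill; its top is 18 mm above the sill. Origin: centre of its underside. At the start one of the green cup, white jar and amber bottle stands centred on it (which one varies)
- coaster_yellow: yellow fixed round coaster, 84 mm across and 6 mm thick, on the dark wooden board (12 mm thick) of the sill; its top is 18 mm above the sill. Origin: centre of its underside. At the start one of the green cup, white jar and amber bottle stands centred on it (which one varies)
- coaster_pink: pink fixed round coaster, 84 mm across and 6 mm thick, on the dark wooden board (12 mm thick) of the sill; its top is 18 mm above the sill. Origin: centre of its underside. At the start one of the green cup, white jar and amber bottle stands centred on it (which one varies)
- holder: steel chopstick holder with two dark red lacquered chopsticks standing in it: 68 mm across, 110 mm tall, 240 mm to the tips. Origin: centre of its underside. A bystander at the far side of the sill, to be left alone

How it is judged:
By the outcome, as a careful person would: the job done as asked, in the order asked, and still so for the second after the job is handed in, with the robot touching nothing.
It also fails if it takes over 141 s, if anything falls off the work surface, if the arm or the gripper's body presses on something with over 40 N, if the wrist force passes 120 N, or if a joint passes its speed limit or range.

## Working session

There is one attempt and no reset: what is moved stays moved. The work goes in short steps, Python scripts to look and compute and a shell command to move; the robot and the scene stay as the last step left them, time stands still between calls to the robot, and variables do not carry over. Pictures are saved under pics/ and viewed, and the job is handed in when it is done.

```bash
mkdir -p pics
python3 - <<'E'
from bench import ctrl
import cv2
for n in("top","side"):
    i=ctrl.get_image(n); cv2.imwrite(f"pics/{n}0.png",i); print(ctrl.camera_info(n))
print(ctrl.get_state(), ctrl.nose_length)
E
```

```text
{'camera_matrix': array([[444.2049287 ,   0.        , 314.72828527],
       [  0.        , 444.2049287 , 238.48054743],
       [  0.        ,   0.        ,   1.        ]]), 'xyz': array([ 0.44672371, -0.02000763,  1.03815708]), 'orientation': array([-2.11483002,  2.15794896, -0.12477203])}
{'camera_matrix': array([[549.76522998,   0.        , 327.50625731],
       [  0.        , 549.76522998, 228.01630913],
       [  0.        ,   0.        ,   1.        ]]), 'xyz': array([ 0.31461344, -0.656666  ,  0.88080243]), 'orientation': array([-2.38056753,  0.43708751, -0.19370398])}
{'time': 0.1, 'joint_positions': array([ 1.260121  ,  0.32174894, -0.07010097,  1.45153947,  0.0226294 ,
        1.37080868, -0.05691364]), 'qd': array([ 0.00070723, -0.00048154, -0.00090279, -0.00239464, -0.00064634,
       -0.00016195, -0.00172646]), 'joint_torque': array([-7.08092157e-04, -4.92573130e+01, -4.06026402e-01, -3.13403141e+01,
       -6.41111727e-02,  3.94409441e-02,  5.58981264e-05]), 'position': array([ 0.20722107, -0.61559831,  0.24057775]), 'tool_rot': array([-2.55066441e+00,  1.83249162e+00,  2.29213774e-03]), 'ft_force': array([ 0.0751653 , -0.59682011,  0.22429313]), 'torque': array([-0.02558901,  0.01325846,  0.04893988]), 'grip_width': 1.0009006954906938} 0.019
```

View pics/top0.png

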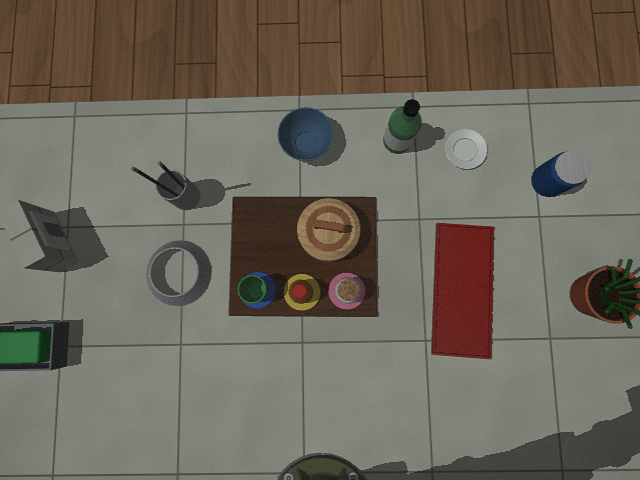

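View pics/side0.png

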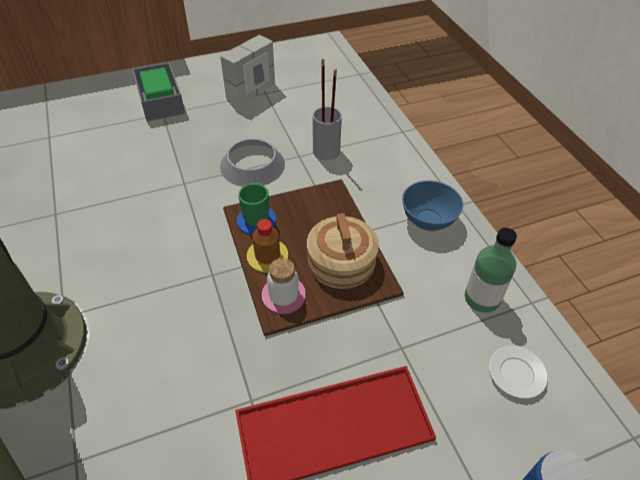

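The top view shows the cup on blue (256,290), the bottle on yellow (301,292) and the jar on pink (347,291). The steamer is at (329,229), the ring at (179,272), the tray at (464,290) and the holder at (172,185). The side view agrees. Next I'll measure them.

```bash
cat > h.py <<'E'
import numpy as np, cv2
from scipy.spatial.transform import Rotation as R
from bench import ctrl
def cam(n):
    c=ctrl.camera_info(n); return c["camera_matrix"],np.array(c["xyz"]),R.from_rotvec(c["orientation"]).as_matrix()
def ray(n,px,z):
    K,t,M=cam(n); px=np.atleast_2d(px).astype(float)
    d=(M@np.linalg.inv(K)@np.c_[px,np.ones(len(px))].T).T
    return t+d*((z-t[2])/d[:,2])[:,None]
def proj(n,P):
    K,t,M=cam(n); q=(np.atleast_2d(P)-t)@M; u=q@K.T; return u[:,:2]/u[:,2:]
def circ(c,r,z,n=72):
    a=np.linspace(0,2*np.pi,n,endpoint=False); return np.c_[c[0]+r*np.cos(a),c[1]+r*np.sin(a),np.full(n,z)]
def st():
    s=ctrl.get_state(); m=R.from_rotvec(s["tool_rot"]).as_matrix()
    print("t",round(s["time"],2),"p",np.round(s["position"],4),"x",np.round(m[:,0],3),"y",np.round(m[:,1],3),"z",np.round(m[:,2],3),"w",round(s["grip_width"]*87,1),"F",np.round(s["ft_force"],1)); return s,m
E
python3 - <<'E'
from h import *
st()
for n in("top","side"):
    im=cv2.imread(f"pics/{n}0.png"); hsv=cv2.cvtColor(im,cv2.COLOR_BGR2HSV)
    g=ray(n,[[0,0],[640,480]],0); print(n,g)
im=cv2.imread("pics/top0.png")
cv2.imwrite("pics/c1.png",cv2.resize(im[190:325,225:385],None,fx=5,fy=5,interpolation=cv2.INTER_CUBIC)[:600,:800])
side=cv2.imread("pics/side0.png")
cv2.imwrite("pics/c2.png",cv2.resize(side[130:340,210:410],None,fx=2.8,fy=2.8,interpolation=cv2.INTER_CUBIC))
for nm,p,z in [("blue",(256,290),.018),("yel",(301,292),.018),("pink",(347,291),.018),("steam",(329,229),.1),("ring",(179,272),.036),("tray",(464,290),.013),("hold",(172,185),.1)]:
    print(nm,ray("top",p,z).round(3))
E
```

```text
t 0.1 p [ 0.2072 -0.6156  0.2406] x [ 0.319 -0.948 -0.002] y [-0.948 -0.319  0.   ] z [-0.001  0.002 -1.   ] w 87.1 F [ 0.1 -0.6  0.2]
top [[ 1.24142297  0.81432272  0.        ]
 [ 0.05419224 -0.686372    0.        ]]
side [[-0.03978121  1.40272705  0.        ]
 [ 0.87959688 -0.58028668  0.        ]]
blue [[0.476 0.141 0.018]]
yel [[0.47  0.038 0.018]]
pink [[ 0.47  -0.067  0.018]]
steam [[ 0.6   -0.029  0.1  ]]
ring [[0.52  0.314 0.036]]
tray [[ 0.467 -0.333  0.013]]
hold [[0.706 0.313 0.1  ]]
```

View pics/c1.png

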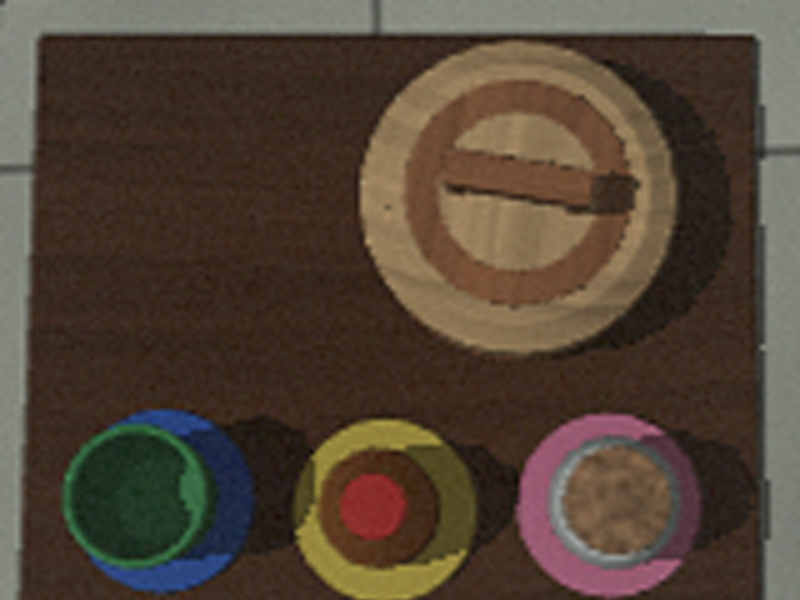

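View pics/c2.png

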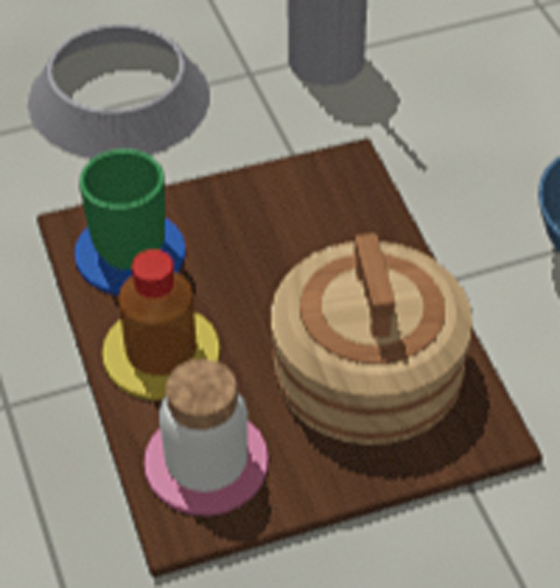

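```bash
cat >> h.py <<'E'
from scipy.optimize import least_squares
def mask(im,lo,hi,roi):
    hsv=cv2.cvtColor(im,cv2.COLOR_BGR2HSV); m=cv2.inRange(hsv,np.array(lo),np.array(hi)); k=np.zeros_like(m); x0,y0,x1,y1=roi; k[y0:y1,x0:x1]=255; m&=k
    m=cv2.morphologyEx(m,cv2.MORPH_CLOSE,np.ones((3,3)));return m
def fitc(n,m,z,r):
    cs,_=cv2.findContours(m,cv2.RETR_EXTERNAL,cv2.CHAIN_APPROX_NONE); pts=max(cs,key=cv2.contourArea)[:,0].astype(float)
    c0=pts.mean(0); P=ray(n,pts,z)[:,:2]
    f=lambda c:np.hypot(*(P-c).T)-r
    h=cv2.convexHull(P.astype(np.float32))[:,0].mean(0)
    best=min((least_squares(f,h+np.array(d),loss="cauchy",f_scale=.0015) for d in [(0,0),(.012,0),(-.012,0),(0,.012),(0,-.012)]),key=lambda s:s.cost)
    q=f(best.x); return best.x, round(float(np.mean(abs(q)<.003)),2)
E
python3 - <<'E'
from h import *
T=cv2.imread("pics/top0.png");S=cv2.imread("pics/side0.png")
for n,im,rs in (("top",T,dict(b=(230,265,280,315),y=(280,270,325,315),p=(325,270,372,315),red=(425,215,505,365),st=(290,190,368,265))),("side",S,dict(b=(230,175,285,240),y=(240,210,295,280),p=(255,255,310,320)))):
  for nm,lo,hi in (("b",(105,120,40),(125,255,255)),("y",(22,100,50),(32,255,255)),("p",(150,60,50),(178,255,255))):
    m=mask(im,lo,hi,rs[nm]); print(n,nm,(m>0).sum(),fitc(n,m,.018,.042))
  m=mask(im,(60,80,30),(95,255,255),rs["b"]); print("cup rim",fitc(n,m,.094,.031))
m=mask(T,(0,120,60),(6,255,255),rs:=(425,215,505,365)); m|=mask(T,(174,120,60),(180,255,255),rs)
c=max(cv2.findContours(m,0,2)[0],key=cv2.contourArea); box=cv2.boxPoints(cv2.minAreaRect(c)); B=ray("top",box,.010); print("tray",B.round(3),B.mean(0),[np.linalg.norm(B[i]-B[i-1]).round(3) for i in range(4)])
# cork & cap
m=mask(T,(8,60,60),(20,200,255),(330,275,362,310)); print("cork top",fitc("top",m,.098,.023))
m=mask(T,(0,150,60),(6,255,255),(285,275,315,310))|mask(T,(172,150,60),(180,255,255),(285,275,315,310)); print("cap",fitc("top",m,.108,.014))
for nm,p in (("top",(329,229)),("side",(284,300)),("top",(179,272))):
  im=T if nm=="top" else S; print(cv2.cvtColor(im,cv2.COLOR_BGR2HSV)[p[1]-8:p[1]+8:4,p[0]].tolist())
E
python3 - <<'E'
from h import *
T=cv2.imread("pics/top0.png")
cv2.imwrite("pics/ring.png",cv2.resize(T[150:315,120:240],None,fx=3.5,fy=3.5,interpolation=cv2.INTER_CUBIC))
E
```

```text
top b 354 (array([0.47682109, 0.14046333]), 0.57)
top y 603 (array([0.47007253, 0.03628072]), 1.0)
top p 518 (array([ 0.47087951, -0.0658963 ]), 1.0)
cup rim (array([0.47657266, 0.13659221]), 1.0)
side b 294 (array([0.47742101, 0.13217437]), 0.54)
side y 415 (array([0.4701376 , 0.03073078]), 0.57)
side p 593 (array([ 0.4701566 , -0.07100206]), 0.61)
cup rim (array([0.47612245, 0.13235171]), 0.45)
tray [[ 0.321 -0.252  0.01 ]
 [ 0.624 -0.28   0.01 ]
 [ 0.616 -0.416  0.01 ]
 [ 0.315 -0.383  0.01 ]] [ 0.46919674 -0.33276665  0.01      ] [np.float64(0.131), np.float64(0.304), np.float64(0.137), np.float64(0.303)]
cork top (array([ 0.47103722, -0.06582646]), 1.0)
cap (array([0.47007423, 0.03584145]), 1.0)
[[18, 97, 116], [13, 133, 115], [15, 152, 47], [17, 102, 137]]
[[38, 8, 122], [40, 6, 118], [40, 6, 119], [6, 11, 118]]
[[37, 18, 131], [43, 17, 133], [33, 18, 131], [45, 15, 132]]
```

View pics/ring.png

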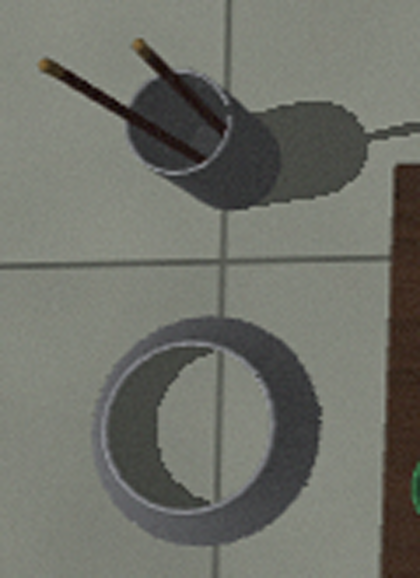

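```bash
python3 -m crank '{"dp":[[0,0,0],[0,0,0],[0,0,0],[0,-4,0],[0,-4.5,0],[0,-4.5,0],[0,-4.5,0],[0,-2.5,0]],"delta_rot":[[0,0,0.11],[0,0,0.11],[0,0,0.105],[0,0,0],[0,0,0],[0,0,0],[0,0,0],[0,0,0]]}' 7.5 20
python3 - <<'E'
from h import *
st()
print("ring rim",ray("top",(173.9,272.4),.036),"bottom",ray("top",(179.1,273.1),0))
S=cv2.imread("pics/side0.png");cv2.imwrite("pics/ring_s.png",cv2.resize(S[130:195,210:295],None,fx=6,fy=6,interpolation=cv2.INTER_CUBIC))
E
```

```text
time: 0.9
position: [0.4125, -0.6138, 0.2403]
tool_rot: [-2.224, 2.214, 0.001]
ft_force: [-0.1, 0.1, -0.8]
grip_width: 0.86
t 0.9 p [ 0.4125 -0.6138  0.2403] x [ 0.005 -1.    -0.003] y [-1.    -0.005 -0.002] z [ 0.002  0.003 -1.   ] w 74.8 F [-0.1  0.1 -0.8]
ring rim [[0.51887406 0.32531757 0.036     ]] bottom [[0.51957053 0.32533176 0.        ]]
```

View pics/ring_s.png

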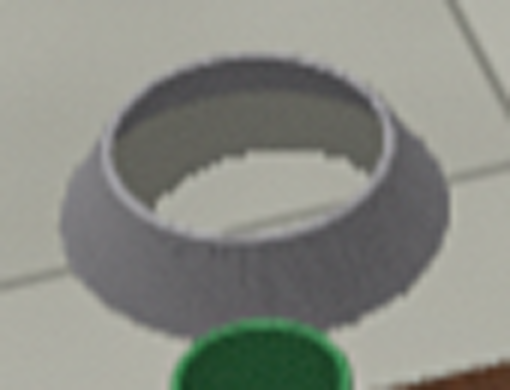

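```bash
python3 -m crank '{"dp":[[-3,-0.7,0],[-4.8,-0.7,0],[-4.8,-0.7,0],[-4.8,-0.7,0],[-4.8,-0.7,0],[-4.8,-0.7,0],[-4.8,-0.7,0],[-4.8,-0.7,0]],"delta_rot":[[0,0,0],[0,0,0],[0,0,0],[0,0,0],[0,0,0],[0,0,0],[0,0,0],[0,0,0]]}'
python3 -m crank '{"dp":[[-4.8,0,0],[-4.8,0,0],[-4.8,0,1],[-4.8,0,1],[-4.8,0,1],[-2.5,0,0.5],[-1.5,0,0.5],[0,0,0]],"delta_rot":[[0,0,0],[0,0,0],[0,0,0],[0,0,0],[0,0,0],[0,0,0],[0,0,0],[0,0,0]]}'
python3 - <<'E'
from h import *
s,m=st()
for n in("side","top"):
  im=ctrl.get_image(n)
  p=np.array(s["position"]); tip=p+m[:,2]*.019
  pts=[p,tip]+[tip+sg*m[:,0]*.0375 for sg in(1,-1)]+[tip+sg*m[:,0]*.0375+q*m[:,1]*.0095 for sg in(1,-1) for q in (1,-1)]
  for u in proj(n,pts): cv2.circle(im,tuple(np.round(u*16).astype(int)),12,(255,0,255),-1,shift=4)
  u=proj(n,tip)[0].astype(int);x0=max(0,u[0]-75);y0=max(0,u[1]-75)
  cv2.imwrite(f"pics/cal_{n}.png",cv2.resize(im[y0:y0+150,x0:x0+150],None,fx=4,fy=4,interpolation=cv2.INTER_CUBIC))
E
```

```text
time: 1.7
position: [0.4632, -0.248, 0.2412]
tool_rot: [2.221, -2.221, -0.0]
ft_force: [0.5, 0.9, 0.7]
grip_width: 0.854
time: 2.5
position: [0.4626, 0.0324, 0.2007]
tool_rot: [2.226, -2.216, -0.002]
ft_force: [-0.4, -0.8, -0.4]
grip_width: 0.864
t 2.5 p [0.4626 0.0324 0.2007] x [ 0.005 -1.    -0.   ] y [-1.    -0.005  0.002] z [-0.002  0.    -1.   ] w 75.2 F [-0.4 -0.8 -0.4]
```

View pics/cal_side.png

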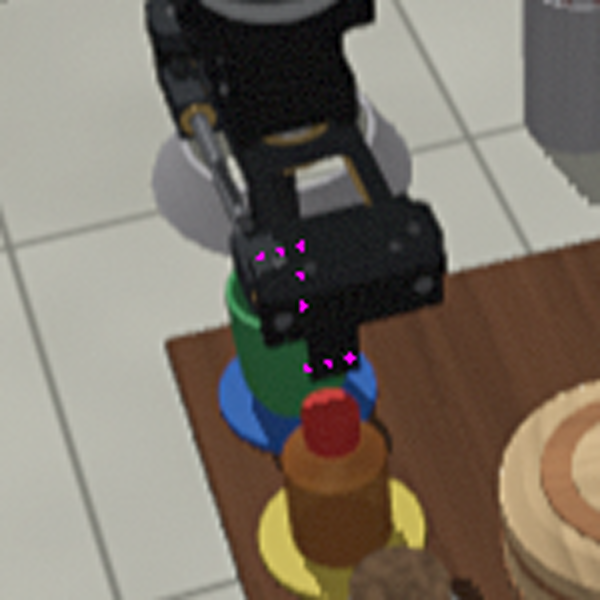

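View pics/cal_top.png

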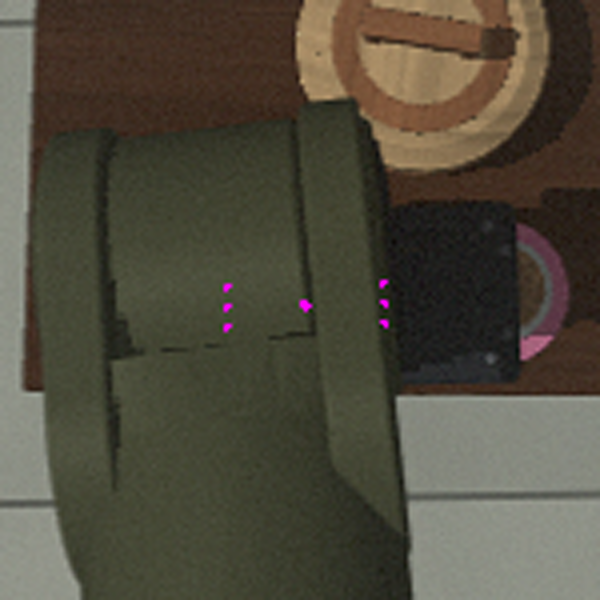

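```bash
python3 -m crank '{"dp":[[-0.2,-0.7,0],[0,0,2.5],[0,0,3],[0,0,3],[0,0,2.5],[0,0,1.5],[0,0,1.0],[0,0,0.3]],"delta_rot":[[0,0,0],[0,0,0],[0,0,0],[0,0,0],[0,0,0],[0,0,0],[0,0,0],[0,0,0]]}'
python3 - <<'E'
from h import *
s,m=st()
im=ctrl.get_image("side"); cv2.imwrite("pics/g1.png",cv2.resize(im[150:320,200:360],None,fx=3.5,fy=3.5,interpolation=cv2.INTER_CUBIC))
E
```

```text
time: 3.4
position: [0.4704, 0.0311, 0.0627]
tool_rot: [2.219, -2.223, -0.002]
ft_force: [-1.4, -0.1, 0.2]
grip_width: 0.855
t 3.4 p [0.4704 0.0311 0.0627] x [-0.002 -1.    -0.   ] y [-1.     0.002  0.001] z [-0.001  0.    -1.   ] w 74.4 F [-1.4 -0.1  0.2]
```

View pics/g1.png

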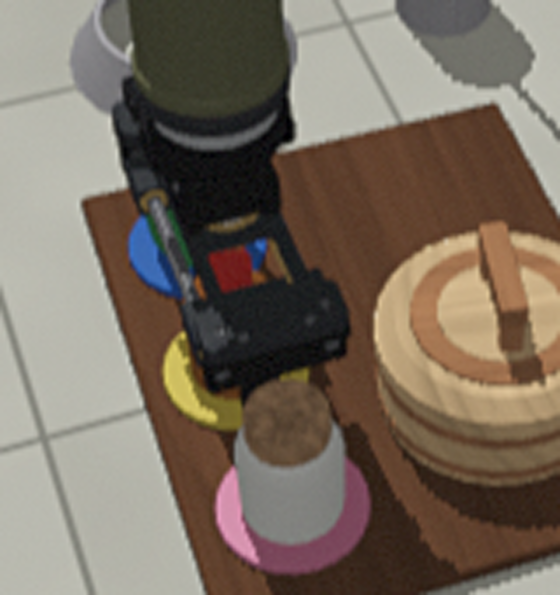

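```bash
Z='[[0,0,0],[0,0,0],[0,0,0],[0,0,0],[0,0,0],[0,0,0],[0,0,0],[0,0,0]]'
python3 -m crank '{"dp":[[-0.25,0,0],[0,0,0],[0,0,0],[0,0,0],[0,0,0],[0,0,0],[0,0,0],[0,0,0]],"delta_rot":[[0,0,0],[0,0,0],[0,0,0],[0,0,0],[0,0,0],[0,0,0],[0,0,0],[0,0,0]]}' 5.6 10
python3 -c "
from h import *
for i in range(3): s,m=st()"
```

```text
time: 4.25
position: [0.4705, 0.0344, 0.0635]
tool_rot: [2.221, -2.222, 0.0]
ft_force: [-0.6, 0.6, 0.2]
grip_width: 0.646
t 4.25 p [0.4705 0.0344 0.0635] x [-0. -1.  0.] y [-1.  0.  0.] z [-0. -0. -1.] w 56.2 F [-0.6  0.6  0.2]
t 4.25 p [0.4705 0.0344 0.0635] x [-0. -1.  0.] y [-1.  0.  0.] z [-0. -0. -1.] w 56.2 F [-0.6  0.6  0.2]
t 4.25 p [0.4705 0.0344 0.0635] x [-0. -1.  0.] y [-1.  0.  0.] z [-0. -0. -1.] w 56.2 F [-0.6  0.6  0.2]
```

```bash
python3 -m crank '{"dp":[[0,0,0],[0,0,0],[0,0,0],[0,0,0],[0,0,0],[0,0,0],[0,0,0],[0,0,0]],"delta_rot":[[0,0,0],[0,0,0],[0,0,0],[0,0,0],[0,0,0],[0,0,0],[0,0,0],[0,0,0]]}' 4.6 15
python3 -m crank '{"dp":[[0,0,0],[0,0,-0.5],[0,0,-1],[0,0,-2],[0,0,-3],[0,0,-4],[0,0,-4],[0,0,-2]],"delta_rot":[[0,0,0],[0,0,0],[0,0,0],[0,0,0],[0,0,0],[0,0,0],[0,0,0],[0,0,0]]}'
python3 - <<'E'
from h import *
s,m=st()
im=ctrl.get_image("side"); cv2.imwrite("pics/g2.png",cv2.resize(im[80:320,180:380],None,fx=2.5,fy=2.5,interpolation=cv2.INTER_CUBIC))
E
```

```text
time: 5.05
position: [0.4706, 0.0344, 0.0635]
tool_rot: [-2.221, 2.222, -0.0]
ft_force: [-0.1, 1.6, -0.5]
grip_width: 0.586
time: 5.85
position: [0.4719, 0.0346, 0.2329]
tool_rot: [-2.219, 2.219, -0.007]
ft_force: [-0.5, -0.1, -2.7]
grip_width: 0.59
t 5.85 p [0.4719 0.0346 0.2329] x [-0.    -1.     0.001] y [-1.     0.    -0.006] z [ 0.006 -0.001 -1.   ] w 51.3 F [-0.5 -0.1 -2.7]
```

View pics/g2.png

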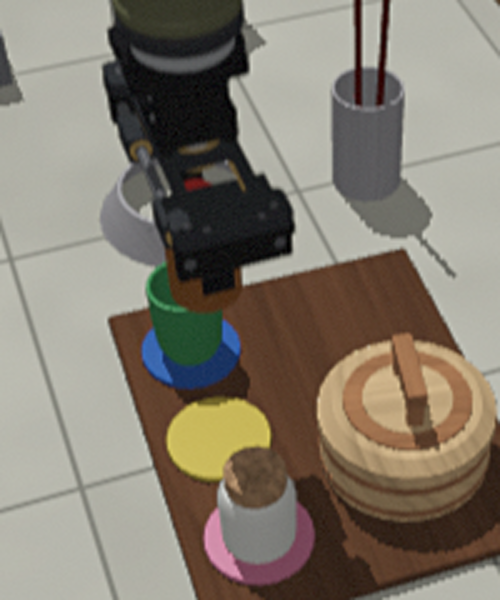

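```bash
python3 -m crank '{"dp":[[2,-0.5,0],[4,-0.9,0],[4.8,-1,0],[4.8,-1,0],[4.8,-1.1,0],[4.8,-1.1,0],[4.8,-1.1,0],[4,-0.8,0]],"delta_rot":[[0,0,0],[0,0,0],[0,0,0],[0,0,0],[0,0,0],[0,0,0],[0,0,0],[0,0,0]]}'
python3 -m crank '{"dp":[[2.5,-0.6,2],[1,-0.2,4],[0,0,4],[0,0,3],[0,0,1],[0,0,0.5],[0,0,0],[0,0,0]],"delta_rot":[[0,0,0],[0,0,0],[0,0,0],[0,0,0],[0,0,0],[0,0,0],[0,0,0],[0,0,0]]}'
python3 -c "
from h import *
s,m=st()"
```

```text
time: 6.7
position: [0.5448, -0.3087, 0.2275]
tool_rot: [2.218, -2.223, -0.001]
ft_force: [1.4, -0.1, -1.7]
grip_width: 0.587
time: 7.5
position: [0.5547, -0.3412, 0.0857]
tool_rot: [-2.221, 2.221, -0.005]
ft_force: [-0.6, 0.2, -1.6]
grip_width: 0.589
t 7.5 p [ 0.5547 -0.3412  0.0857] x [-0.    -1.     0.002] y [-1.     0.    -0.003] z [ 0.003 -0.002 -1.   ] w 51.3 F [-0.6  0.2 -1.6]
```

```bash
python3 -m crank '{"dp":[[0,0,1],[0,0,1],[0,0,0.7],[0,0,0.3],[0,0,0.2],[0,0,0.1],[0,0,0.1],[0,0,0]],"delta_rot":[[0,0,0],[0,0,0],[0,0,0],[0,0,0],[0,0,0],[0,0,0],[0,0,0],[0,0,0]]}'
python3 -c "
from h import *
s,m=st()"
```

```text
time: 8.3
position: [0.5536, -0.3406, 0.0506]
tool_rot: [2.221, -2.222, 0.001]
ft_force: [-2.4, 0.5, 3.5]
grip_width: 0.587
t 8.3 p [ 0.5536 -0.3406  0.0506] x [-0. -1.  0.] y [-1.  0. -0.] z [ 0. -0. -1.] w 51.0 F [-2.4  0.5  3.5]
```

```bash
python3 -m crank '{"dp":[[0,0,0],[0,0,0],[0,0,0],[0,0,0],[0,0,-1],[0,0,-3],[0,0,-4.5],[0,0,-4.5]],"delta_rot":[[0,0,0],[0,0,0],[0,0,0],[0,0,0],[0,0,0],[0,0,0],[0,0,0],[0,0,0]]}' 7.5
python3 -m crank '{"dp":[[-3,1,-2.5],[-4.5,1.2,0],[-4.8,1.2,0],[-4.8,1.2,0],[-4.5,1.2,0],[-3,1.2,0],[-1.5,0,0],[0,0,0]],"delta_rot":[[0,0,0],[0,0,0],[0,0,0],[0,0,0],[0,0,0],[0,0,0],[0,0,0],[0,0,0]]}'
python3 - <<'E'
from h import *
s,m=st()
for n in("side","top"):
  im=ctrl.get_image(n); cv2.imwrite(f"pics/b_{n}.png",im)
E
```

```text
time: 9.1
position: [0.5531, -0.3404, 0.1812]
tool_rot: [2.221, -2.221, -0.001]
ft_force: [0.4, -0.4, -0.5]
grip_width: 0.859
time: 9.9
position: [0.4841, -0.0777, 0.2055]
tool_rot: [-2.225, 2.217, -0.003]
ft_force: [0.2, -1.0, 0.5]
grip_width: 0.862
t 9.9 p [ 0.4841 -0.0777  0.2055] x [ 0.004 -1.     0.001] y [-1.    -0.004 -0.002] z [ 0.002 -0.001 -1.   ] w 75.0 F [ 0.2 -1.   0.5]
```

View pics/b_side.png

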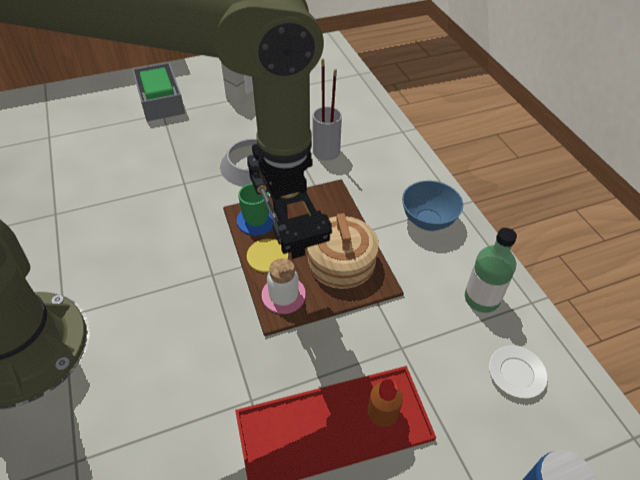

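View pics/b_top.png

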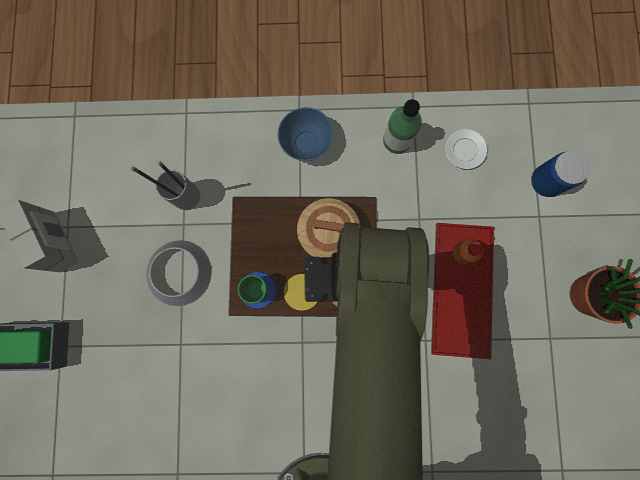

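Run:
```python
from h import *
T=cv2.imread("pics/b_top.png");S=cv2.imread("pics/b_side.png")
print("y top",fitc("top",mask(T,(22,100,50),(34,255,255),(280,270,325,315)),.018,.042))
print("y side",fitc("side",mask(S,(20,60,50),(36,255,255),(240,230,295,280)),.018,.042))
cv2.imwrite("pics/z1.png",np.hstack([cv2.resize(T[225:275,440:500],None,fx=6.5,fy=6.5,interpolation=cv2.INTER_CUBIC),cv2.resize(S[375:425,360:420],None,fx=6.5,fy=6.5,interpolation=cv2.INTER_CUBIC)]))
```

```text
y top (array([0.47061299, 0.0356596 ]), 0.66)
y side (array([0.46924369, 0.03301032]), 0.67)
```

View pics/z1.png

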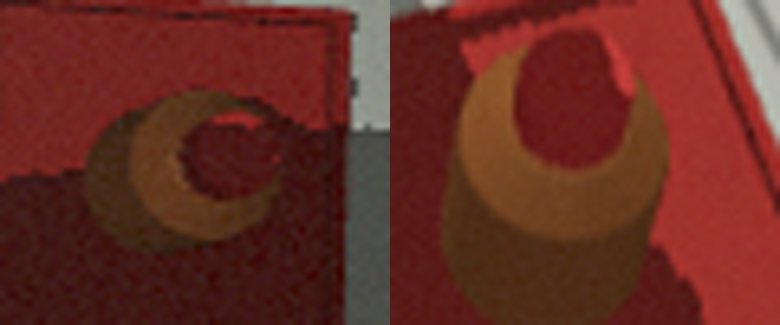

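Run:
```python
from h import *
print(ray("top",(471.4,250.1),.063))
c=(.5536,-.3406)
for n,o in(("top",(440,225)),("side",(360,375))):
  im=cv2.imread(f"pics/b_{n}.png");k=cv2.resize(im[o[1]:o[1]+50,o[0]:o[0]+60],None,fx=8,fy=8,interpolation=cv2.INTER_CUBIC)
  for r,z,col in((.026,.063,(255,255,0)),(.014,.095,(0,255,0)),(.026,.007,(255,0,255))):
    u=(proj(n,circ(c,r,z))-o+.5)*8
    cv2.polylines(k,[np.round(u).astype(int)],True,col,1)
  cv2.imwrite(f"pics/z2{n}.png",k)
a=cv2.imread("pics/z2top.png");b=cv2.imread("pics/z2side.png");cv2.imwrite("pics/z3.png",np.vstack([a,b])[:800]);
cv2.imwrite("pics/z3.png",cv2.resize(np.hstack([a,b]),None,fx=.8,fy=.8))
```

```text
[[ 0.55259097 -0.33961959  0.063     ]]
```

View pics/z3.png

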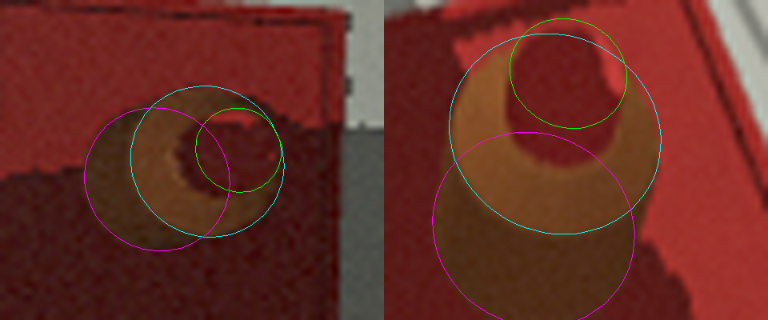

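```bash
python3 -m crank '{"dp":[[-1.2,1.3,0],[0,0,2],[0,0,3.5],[0,0,3.5],[0,0,2.5],[0,0,1.5],[0,0,0.8],[0,0,0.3]],"delta_rot":[[0,0,0],[0,0,0],[0,0,0],[0,0,0],[0,0,0],[0,0,0],[0,0,0],[0,0,0]]}'
python3 -c "
from h import *
s,m=st()"
```

```text
time: 10.8
position: [0.4705, -0.069, 0.0627]
tool_rot: [2.218, -2.224, -0.002]
ft_force: [-0.3, 0.5, -0.3]
grip_width: 0.865
t 10.8 p [ 0.4705 -0.069   0.0627] x [-0.003 -1.    -0.   ] y [-1.     0.003  0.001] z [-0.001  0.    -1.   ] w 75.2 F [-0.3  0.5 -0.3]
```

```bash
python3 -m crank '{"dp":[[-0.25,0,0],[0,0,0],[0,0,0],[0,0,0],[0,0,0],[0,0,0],[0,0,0],[0,0,0]],"delta_rot":[[0,0,0],[0,0,0],[0,0,0],[0,0,0],[0,0,0],[0,0,0],[0,0,0],[0,0,0]]}' 6.2 10
python3 -m crank '{"dp":[[0,0,0],[0,0,0],[0,0,0],[0,0,0],[0,0,0],[0,0,0],[0,0,0],[0,0,0]],"delta_rot":[[0,0,0],[0,0,0],[0,0,0],[0,0,0],[0,0,0],[0,0,0],[0,0,0],[0,0,0]]}' 5 15
python3 -c "
from h import *
s,m=st()"
```

```text
time: 11.6
position: [0.4705, -0.0651, 0.0635]
tool_rot: [2.221, -2.222, 0.0]
ft_force: [-0.0, 0.7, -0.4]
grip_width: 0.712
time: 12.4
position: [0.4705, -0.0652, 0.0636]
tool_rot: [2.221, -2.222, 0.0]
ft_force: [-0.5, -1.2, 0.3]
grip_width: 0.655
t 12.4 p [ 0.4705 -0.0652  0.0636] x [-0. -1.  0.] y [-1.  0. -0.] z [ 0. -0. -1.] w 56.9 F [-0.5 -1.2  0.3]
```

```bash
python3 -m crank '{"dp":[[0,0,-0.5],[0,0,-1],[0,0,-2.5],[0,0,-3],[0.5,0,-3],[2,0,-2],[3,0,0],[4,0,0]],"delta_rot":[[0,0,0],[0,0,0],[0,0,0],[0,0,0],[0,0,0],[0,0,0],[0,0,0],[0,0,0]]}'
python3 -m crank '{"dp":[[4.5,0,0],[4.5,0,0],[4,0,0],[3,0,1],[1.3,0,3],[0,0,3],[0,0,2],[0,0,0]],"delta_rot":[[0,0,0],[0,0,0],[0,0,0],[0,0,0],[0,0,0],[0,0,0],[0,0,0],[0,0,0]]}'
python3 -c "
from h import *
s,m=st()"
```

```text
time: 13.2
position: [0.4714, -0.1591, 0.1854]
tool_rot: [-2.225, 2.216, -0.004]
ft_force: [0.2, -0.0, -3.1]
grip_width: 0.654
time: 14.0
position: [0.4683, -0.3314, 0.0905]
tool_rot: [2.221, -2.221, -0.011]
ft_force: [-0.4, -0.0, -2.1]
grip_width: 0.652
t 14.0 p [ 0.4683 -0.3314  0.0905] x [-0.    -1.    -0.005] y [-1.     0.     0.005] z [-0.005  0.005 -1.   ] w 56.7 F [-0.4 -0.  -2.1]
```

```bash
python3 -m crank '{"dp":[[0,0,1.2],[0,0,1],[0,0,0.8],[0,0,0.4],[0,0,0.2],[0,0,0.1],[0,0,0.1],[0,0,0]],"delta_rot":[[0,0,0],[0,0,0],[0,0,0],[0,0,0],[0,0,0],[0,0,0],[0,0,0],[0,0,0]]}'
python3 -c "
from h import *
s,m=st()"
```

```text
time: 14.8
position: [0.4706, -0.3332, 0.0558]
tool_rot: [2.221, -2.222, 0.001]
ft_force: [0.3, -0.4, -1.7]
grip_width: 0.659
t 14.8 p [ 0.4706 -0.3332  0.0558] x [-0. -1.  0.] y [-1.  0. -0.] z [ 0. -0. -1.] w 57.4 F [ 0.3 -0.4 -1.7]
```

```bash
python3 -m crank '{"dp":[[0,0,0.2],[0,0,0.1],[0,0,0.1],[0,0,0.1],[0,0,0.05],[0,0,0],[0,0,0],[0,0,0]],"delta_rot":[[0,0,0],[0,0,0],[0,0,0],[0,0,0],[0,0,0],[0,0,0],[0,0,0],[0,0,0]]}'
python3 -c "
from h import *
s,m=st()"
```

```text
time: 15.6
position: [0.4705, -0.3331, 0.0506]
tool_rot: [2.221, -2.222, 0.0]
ft_force: [-3.7, 1.5, 5.6]
grip_width: 0.659
t 15.6 p [ 0.4705 -0.3331  0.0506] x [-0. -1.  0.] y [-1.  0. -0.] z [ 0. -0. -1.] w 57.3 F [-3.7  1.5  5.6]
```

```bash
python3 -m crank '{"dp":[[0,0,0],[0,0,0],[0,0,0],[0,0,0],[0,0,-1],[0,0,-3],[0,0,-4.5],[0,0,-4.5]],"delta_rot":[[0,0,0],[0,0,0],[0,0,0],[0,0,0],[0,0,0],[0,0,0],[0,0,0],[0,0,0]]}' 7.5
python3 -m crank '{"dp":[[-2,0,-2.2],[-4,0,0],[-4.8,0,0],[-4.8,0,0],[-4.8,0,0],[-4.8,0,0],[-4.8,0,0],[-4.8,-0.5,0]],"delta_rot":[[0,0,0],[0,0,0],[0,0,0],[0,0,0],[0,0,0],[0,0,0],[0,0,0],[0,0,0]]}'
python3 -m crank '{"dp":[[-4.8,0,0],[-4.2,0,0],[-2.3,0,0],[-1,0,0],[0,0,0],[0,0,0],[0,0,0],[0,0,0]],"delta_rot":[[0,0,0],[0,0,0],[0,0,0],[0,0,0],[0,0,0],[0,0,0],[0,0,0],[0,0,0]]}'
python3 - <<'E'
from h import *
s,m=st()
im=ctrl.get_image("top"); cv2.imwrite("pics/d_top.png",im)
T=im
print("y top",fitc("top",mask(T,(22,100,50),(34,255,255),(280,270,325,315)),.018,.042))
print("p top",fitc("top",mask(T,(150,60,50),(178,255,255),(325,270,372,315)),.018,.042))
E
```

```text
time: 16.4
position: [0.4701, -0.3328, 0.1817]
tool_rot: [2.221, -2.221, -0.001]
ft_force: [0.7, -0.9, 0.0]
grip_width: 0.863
time: 17.2
position: [0.4751, 0.0167, 0.203]
tool_rot: [-2.221, 2.222, -0.003]
ft_force: [1.1, -0.4, 0.1]
grip_width: 0.862
time: 18.0
position: [0.4758, 0.1363, 0.202]
tool_rot: [2.218, -2.224, 0.0]
ft_force: [0.1, 0.3, -0.5]
grip_width: 0.861
t 18.0 p [0.4758 0.1363 0.202 ] x [-0.003 -1.     0.001] y [-1.     0.003  0.   ] z [-0.    -0.001 -1.   ] w 74.9 F [ 0.1  0.3 -0.5]
y top (array([0.4701778 , 0.03629796]), 0.77)
p top (array([ 0.47069552, -0.06615703]), 1.0)
```

View pics/d_top.png

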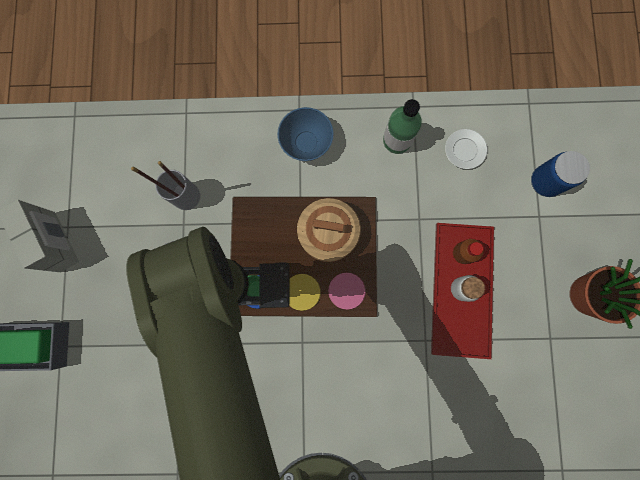

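```bash
python3 -m crank '{"dp":[[0,-0.1,1.5],[0,0,3],[0,0,3.3],[0,0,3],[0,0,1.6],[0,0,1],[0,0,0.4],[0,0,0]],"delta_rot":[[0,0,0],[0,0,0],[0,0,0],[0,0,0],[0,0,0],[0,0,0],[0,0,0],[0,0,0]]}'
python3 -m crank '{"dp":[[0,0,0],[0,0,0],[0,0,0],[0,0,0],[0,0,0],[0,0,0],[0,0,0],[0,0,0]],"delta_rot":[[0,0,0],[0,0,0],[0,0,0],[0,0,0],[0,0,0],[0,0,0],[0,0,0],[0,0,0]]}' 6.5 10
python3 -m crank '{"dp":[[0,0,0],[0,0,0],[0,0,0],[0,0,0],[0,0,0],[0,0,0],[0,0,0],[0,0,0]],"delta_rot":[[0,0,0],[0,0,0],[0,0,0],[0,0,0],[0,0,0],[0,0,0],[0,0,0],[0,0,0]]}' 5.2 15
python3 -c "
from h import *
s,m=st()"
```

```text
time: 18.85
position: [0.4765, 0.1379, 0.0637]
tool_rot: [2.221, -2.222, -0.001]
ft_force: [0.5, -0.5, 0.1]
grip_width: 0.86
time: 19.65
position: [0.4765, 0.1379, 0.064]
tool_rot: [2.221, -2.222, -0.0]
ft_force: [-0.0, 0.1, 0.3]
grip_width: 0.742
time: 20.45
position: [0.4766, 0.1377, 0.064]
tool_rot: [2.221, -2.222, 0.0]
ft_force: [-0.2, -0.9, 0.0]
grip_width: 0.7
t 20.45 p [0.4766 0.1377 0.064 ] x [-0. -1.  0.] y [-1.  0. -0.] z [ 0. -0. -1.] w 60.9 F [-0.2 -0.9  0. ]
```

```bash
python3 -m crank '{"dp":[[0,0,-0.5],[0,0,-1],[0,0,-2.5],[0,0,-3],[0,0,-3],[1,0,-2],[3,0,0],[4,0,0]],"delta_rot":[[0,0,0],[0,0,0],[0,0,0],[0,0,0],[0,0,0],[0,0,0],[0,0,0],[0,0,0]]}'
python3 -m crank '{"dp":[[4.5,0.5,0],[4.5,1,0],[4.5,1,0],[4.5,1.2,0],[4.5,1.2,0],[4.5,1.2,0],[4.5,1.2,0],[3.5,1,0]],"delta_rot":[[0,0,0],[0,0,0],[0,0,0],[0,0,0],[0,0,0],[0,0,0],[0,0,0],[0,0,0]]}'
python3 -c "
from h import *
s,m=st()"
```

```text
time: 21.25
position: [0.477, 0.0596, 0.1859]
tool_rot: [-2.225, 2.214, -0.003]
ft_force: [0.8, -0.9, -2.4]
grip_width: 0.704
time: 22.05
position: [0.3924, -0.2947, 0.1849]
tool_rot: [2.219, -2.223, 0.002]
ft_force: [0.2, -0.3, -2.5]
grip_width: 0.703
t 22.05 p [ 0.3924 -0.2947  0.1849] x [-0.002 -1.     0.001] y [-1.     0.002 -0.001] z [ 0.001 -0.001 -1.   ] w 61.1 F [ 0.2 -0.3 -2.5]
```

```bash
python3 -m crank '{"dp":[[2,0.6,0],[1.2,0.3,1.5],[0,0,3],[0,0,3],[0,0,2.4],[0,0,1.5],[0,0,0.8],[0,0,0.2]],"delta_rot":[[0,0,0],[0,0,0],[0,0,0],[0,0,0],[0,0,0],[0,0,0],[0,0,0],[0,0,0]]}'
python3 -m crank '{"dp":[[0,0,0],[0,0,0.1],[0,0,0.1],[0,0,0.1],[0,0,0],[0,0,0],[0,0,0],[0,0,0]],"delta_rot":[[0,0,0],[0,0,0],[0,0,0],[0,0,0],[0,0,0],[0,0,0],[0,0,0],[0,0,0]]}'
python3 -c "
from h import *
s,m=st()"
```

```text
time: 22.85
position: [0.3844, -0.3236, 0.0598]
tool_rot: [-2.221, 2.221, 0.001]
ft_force: [-1.0, 0.3, -2.4]
grip_width: 0.706
time: 23.65
position: [0.3845, -0.3241, 0.0571]
tool_rot: [2.221, -2.222, 0.0]
ft_force: [-0.5, -0.3, -1.7]
grip_width: 0.7
t 23.65 p [ 0.3845 -0.3241  0.0571] x [-0. -1.  0.] y [-1.  0. -0.] z [ 0. -0. -1.] w 60.9 F [-0.5 -0.3 -1.7]
```

```bash
python3 -m crank '{"dp":[[0,0,0.2],[0,0,0.15],[0,0,0.1],[0,0,0.1],[0,0,0.1],[0,0,0],[0,0,0],[0,0,0]],"delta_rot":[[0,0,0],[0,0,0],[0,0,0],[0,0,0],[0,0,0],[0,0,0],[0,0,0],[0,0,0]]}'
python3 -c "
from h import *
s,m=st()"
```

```text
time: 24.45
position: [0.3846, -0.3241, 0.0509]
tool_rot: [2.221, -2.222, 0.001]
ft_force: [-1.7, 2.0, 3.8]
grip_width: 0.701
t 24.45 p [ 0.3846 -0.3241  0.0509] x [-0. -1.  0.] y [-1.  0. -0.] z [ 0. -0. -1.] w 60.9 F [-1.7  2.   3.8]
```

```bash
python3 -m crank '{"dp":[[0,0,0],[0,0,0],[0,0,0],[0,0,0],[0,0,-1],[0,0,-3],[0,0,-4.5],[0,0,-4.5]],"delta_rot":[[0,0,0],[0,0,0],[0,0,0],[0,0,0],[0,0,0],[0,0,0],[0,0,0],[0,0,0]]}' 8
python3 - <<'E'
from h import *
s,m=st()
T=ctrl.get_image("top"); cv2.imwrite("pics/e_top.png",T)
S=ctrl.get_image("side"); cv2.imwrite("pics/e_side.png",S)
for n,im in(("top",T),("side",S)):
  for nm,lo,hi,r in (("b",(105,120,40),(125,255,255),(230,265,280,315) if n=="top" else (230,195,285,240)),("y",(20,60,50),(36,255,255),(280,270,325,315)if n=="top" else (240,230,295,280)),("p",(150,60,50),(178,255,255),(325,270,372,315) if n=="top" else (255,265,310,320))):
    print(n,nm,fitc(n,mask(im,lo,hi,r),.018,.042))
k=cv2.resize(T[190:270,285:375],None,fx=8,fy=8,interpolation=cv2.INTER_CUBIC); cv2.imwrite("pics/st.png",k[:600,:800])
cv2.imwrite("pics/e_tops.png",T)
E
```

```text
time: 25.25
position: [0.3841, -0.3237, 0.1823]
tool_rot: [-2.221, 2.221, 0.001]
ft_force: [0.7, -0.1, -0.2]
grip_width: 0.92
t 25.25 p [ 0.3841 -0.3237  0.1823] x [-0. -1. -0.] y [-1.  0.  0.] z [-0.  0. -1.] w 80.0 F [ 0.7 -0.1 -0.2]
top b (array([0.47673949, 0.13823097]), 1.0)
top y (array([0.47023685, 0.03616009]), 1.0)
top p (array([ 0.47100804, -0.06635081]), 1.0)Traceback (most recent call last):
  File "<stdin>", line 7, in <module>
  File "h.py", line 22, in fitc
    cs,_=cv2.findContours(m,cv2.RETR_EXTERNAL,cv2.CHAIN_APPROX_NONE); pts=max(cs,key=cv2.contourArea)[:,0].astype(float)
                                                                          ~~~^^^^^^^^^^^^^^^^^^^^^^^^
ValueError: max() iterable argument is empty
```

View pics/e_side.png

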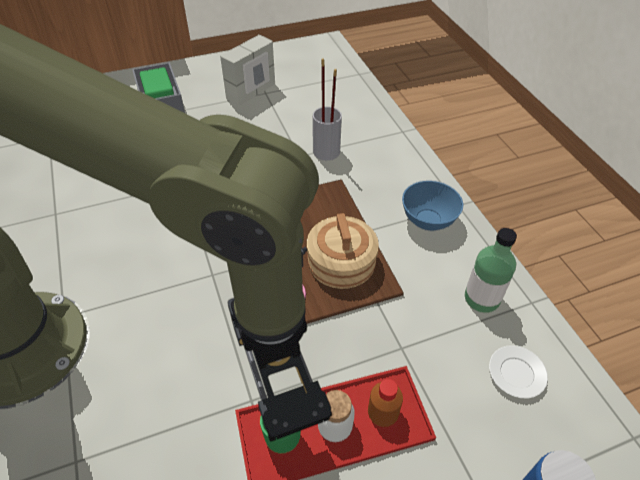

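Run:
```python
from h import *
T=cv2.imread("pics/e_top.png")
m=mask(T,(8,60,60),(22,200,255),(455,270,490,305)); print("cork top",fitc("top",m,.085,.023), "true .4705 -.3331")
k=cv2.resize(T[190:265,285:375],None,fx=8,fy=8,interpolation=cv2.INTER_CUBIC); cv2.imwrite("pics/st.png",k)
k=cv2.resize(T[235:310,440:510],None,fx=8,fy=8,interpolation=cv2.INTER_CUBIC); cv2.imwrite("pics/tr.png",k)
```

```text
cork top (array([ 0.4704898 , -0.33046944]), 1.0) true .4705 -.3331
```

View pics/st.png

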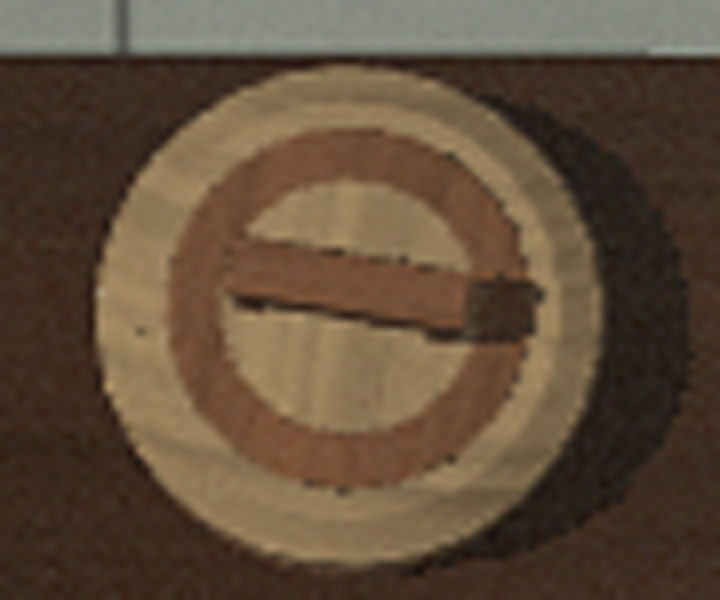

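View pics/tr.png

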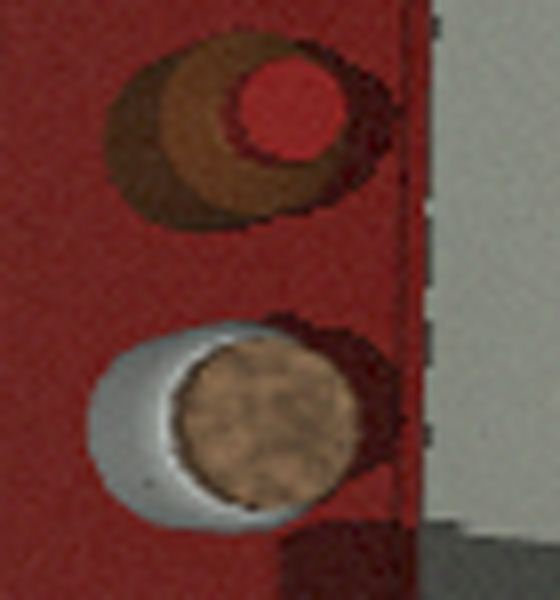

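Run:
```python
from h import *
print("cap",ray("top",(475.9,248.06),.095),"true .5536 -.3406")
print("cork",ray("top",(440+266/8-.44,235+423/8-.44),.085),"true .4705 -.3331")
f=lambda x,y:(285+x/8-.44,190+y/8-.44)
P=ray("top",[f(352,290),f(245,238),f(470,278),f(235,298),f(465,338)],.119);print(P.round(4))
for a,b in((1,2),(3,4)):
  d=P[b]-P[a]; print(np.degrees(np.arctan2(d[1],d[0])),np.linalg.norm(d))
for z in(.05,.065,.08):print("outline",ray("top",f(350,316),z))
# overlay
c=P[0,:2]; T=cv2.imread("pics/e_top.png")
k=cv2.resize(T[190:265,285:375],None,fx=8,fy=8,interpolation=cv2.INTER_CUBIC)
for r,z,col in((.07,.08,(0,255,0)),(.07,.045,(255,255,0)),(.068,.012,(255,0,255))):
  cv2.polylines(k,[np.round((proj("top",circ(c,r,z))-(285,190)+.44)*8).astype(int)],True,col,1)
cv2.imwrite("pics/st2.png",k)
```

```text
cap [[ 0.55325887 -0.33887169  0.095     ]] true .5536 -.3406
cork [[ 0.47077317 -0.32999864  0.085     ]] true .4705 -.3331
[[ 0.6041 -0.0278  0.119 ]
 [ 0.6186 -0.      0.119 ]
 [ 0.6065 -0.0588  0.119 ]
 [ 0.6026  0.0029  0.119 ]
 [ 0.5907 -0.0571  0.119 ]]
-101.55936823899165 0.05999255557100151
-101.29141961811744 0.06113725267710252
outline [[ 0.60846168 -0.02769826  0.05      ]]
outline [[ 0.60600654 -0.02758152  0.065     ]]
outline [[ 0.60355139 -0.02746478  0.08      ]]
```

View pics/st2.png

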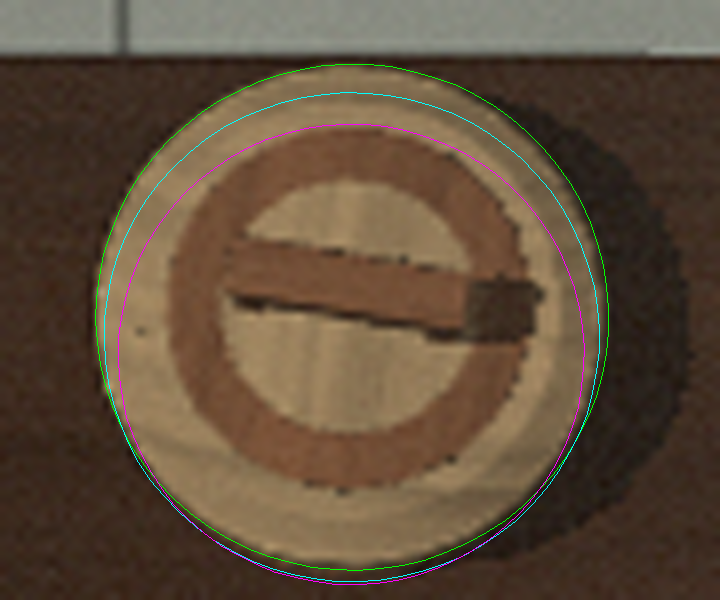

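```bash
python3 -m crank '{"dp":[[-2,-1.5,-1],[-4,-3,-1],[-4.5,-3.3,0],[-4.5,-3.3,0],[-4.5,-3.3,0],[-4.5,-3.3,0],[-3.5,-2.8,0],[-2,-1.5,0]],"delta_rot":[[0,0,0],[0,0,0],[0,0,0],[0,0,0],[0,0,0],[0,0,0],[0,0,0],[0,0,0]]}' 5
python3 -m crank '{"dp":[[0,0,0],[0,0,0],[0,0,0],[0,0,0],[0,0,0],[0,0,0],[0,0,0],[0,0,0]],"delta_rot":[[0,0,-0.14],[0,0,-0.14],[0,0,-0.14],[0,0,-0.14],[0,0,-0.14],[0,0,-0.14],[0,0,-0.14],[0,0,-0.14]]}' 5
python3 -m crank '{"dp":[[0,0,0],[0,0,0],[0,0,0],[0,0,0],[0,0,0],[0,0,0],[0,0,0],[0,0,0]],"delta_rot":[[0,0,-0.13],[0,0,-0.12],[0,0,0],[0,0,0],[0,0,0],[0,0,0],[0,0,0],[0,0,0]]}' 5
python3 - <<'E'
from h import *
s,m=st()
d=np.array([.6038,-.029,.112])-s["position"]; print("tool d cm",(m.T@d*100).round(2), "ang",np.degrees(np.arctan2(m[1,0],m[0,0])))
S=ctrl.get_image("side");cv2.imwrite("pics/f_side.png",S[100:340,180:500])
E
```

```text
time: 26.15
position: [0.5919, -0.0439, 0.2008]
tool_rot: [-2.225, 2.215, 0.001]
ft_force: [-0.5, -0.3, -0.0]
grip_width: 0.579
time: 26.95
position: [0.5902, -0.0487, 0.2006]
tool_rot: [3.064, -0.694, 0.0]
ft_force: [-0.1, -0.1, -1.2]
grip_width: 0.571
time: 27.75
position: [0.5902, -0.0485, 0.2003]
tool_rot: [3.126, -0.316, -0.0]
ft_force: [0.7, -0.5, 0.3]
grip_width: 0.573
t 27.75 p [ 0.5902 -0.0485  0.2003] x [ 0.98 -0.2  -0.  ] y [-0.2  -0.98  0.  ] z [-0. -0. -1.] w 49.9 F [ 0.7 -0.5  0.3]
tool d cm [ 0.94 -2.19  8.83] ang -11.53414686957232
```

View pics/f_side.png

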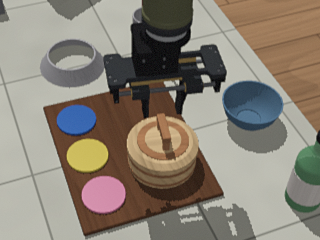

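```bash
python3 -m crank '{"dp":[[0.9,-2.2,0],[0,0,1.5],[0,0,2.5],[0,0,2.2],[0,0,1.3],[0,0,0.9],[0,0,0.4],[0,0,0]],"delta_rot":[[0,0,0],[0,0,0],[0,0,0],[0,0,0],[0,0,0],[0,0,0],[0,0,0],[0,0,0]]}' 5
python3 - <<'E'
from h import *
s,m=st()
d=np.array([.6038,-.029,.112])-s["position"]; print("tool d cm",(m.T@d*100).round(2))
F=cv2.imread("pics/f_side.png"); im=np.zeros((480,640,3),np.uint8); im[100:340,180:500]=F
for nm,lo,hi,r in (("b",(105,120,40),(125,255,255),(230,195,285,240)),("y",(20,60,50),(36,255,255),(240,230,295,280)),("p",(150,60,50),(178,255,255),(255,265,310,320))): print(nm,fitc("side",mask(im,lo,hi,r),.018,.042))
S=ctrl.get_image("side");cv2.imwrite("pics/f2.png",cv2.resize(S[150:310,260:420],None,fx=3.5,fy=3.5,interpolation=cv2.INTER_CUBIC))
E
```

```text
time: 28.6
position: [0.6034, -0.029, 0.1122]
tool_rot: [3.126, -0.315, -0.0]
ft_force: [-0.1, -0.3, -0.5]
grip_width: 0.574
t 28.6 p [ 0.6034 -0.029   0.1122] x [ 0.98 -0.2  -0.  ] y [-0.2  -0.98  0.  ] z [-0. -0. -1.] w 50.0 F [-0.1 -0.3 -0.5]
tool d cm [ 0.04 -0.01  0.02]
b (array([0.47623145, 0.13311665]), 1.0)
y (array([0.46989646, 0.03176157]), 0.99)
p (array([ 0.47037208, -0.07020643]), 1.0)
```

View pics/f2.png

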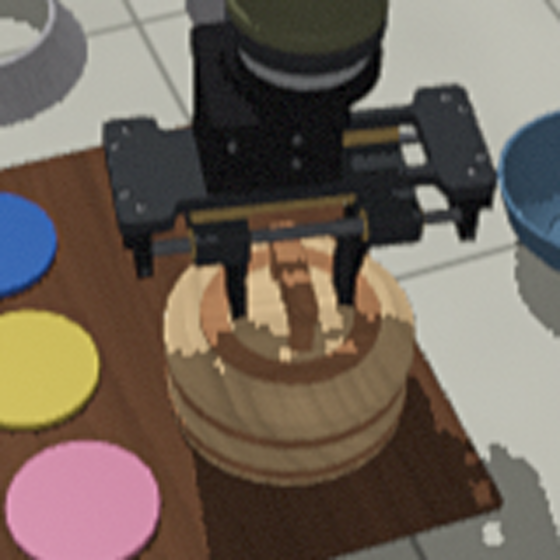

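```bash
python3 -m crank '{"dp":[[0,0,0],[0,0,0],[0,0,0],[0,0,0],[0,0,0],[0,0,0],[0,0,0],[0,0,0]],"delta_rot":[[0,0,0],[0,0,0],[0,0,0],[0,0,0],[0,0,0],[0,0,0],[0,0,0],[0,0,0]]}' 2.2 15
python3 -m crank '{"dp":[[0,0,0],[0,0,0],[0,0,0],[0,0,0],[0,0,0],[0,0,0],[0,0,0],[0,0,0]],"delta_rot":[[0,0,0],[0,0,0],[0,0,0],[0,0,0],[0,0,0],[0,0,0],[0,0,0],[0,0,0]]}' 0.8 30
python3 -m crank '{"dp":[[0,0,0],[0,0,-0.3],[0,0,-0.5],[0,0,-1],[0,0,-2],[0,0,-2.5],[0,0,-2],[0,0,-1]],"delta_rot":[[0,0,0],[0,0,0],[0,0,0],[0,0,0],[0,0,0],[0,0,0],[0,0,0],[0,0,0]]}'
python3 - <<'E'
from h import *
s,m=st()
d=np.array([.519,.3235,.2])-s["position"]; print("tool d cm",(m.T@d*100).round(2))
S=ctrl.get_image("side");cv2.imwrite("pics/f3.png",cv2.resize(S[80:310,180:420],None,fx=2.5,fy=2.5,interpolation=cv2.INTER_CUBIC))
E
```

```text
time: 29.45
position: [0.6034, -0.0288, 0.1123]
tool_rot: [3.126, -0.315, -0.0]
ft_force: [-0.2, -0.3, -0.1]
grip_width: 0.253
time: 30.25
position: [0.6035, -0.029, 0.1124]
tool_rot: [3.126, -0.315, 0.0]
ft_force: [2.1, -0.9, -0.1]
grip_width: 0.178
time: 31.05
position: [0.6043, -0.0285, 0.2081]
tool_rot: [3.126, -0.315, 0.005]
ft_force: [0.7, 0.8, -3.4]
grip_width: 0.178
t 31.05 p [ 0.6043 -0.0285  0.2081] x [ 0.98  -0.199  0.003] y [-0.199 -0.98  -0.   ] z [ 0.003 -0.    -1.   ] w 15.5 F [ 0.7  0.8 -3.4]
tool d cm [-15.37 -32.79   0.77]
```

View pics/f3.png

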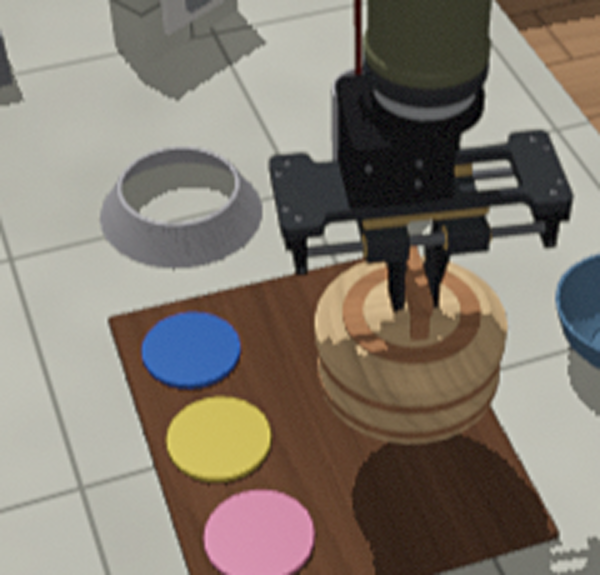

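```bash
python3 -m crank '{"dp":[[-0.5,-1,0],[-1,-2.2,0],[-1.6,-3.4,0],[-1.7,-3.6,0],[-1.7,-3.6,0],[-1.7,-3.6,0],[-1.7,-3.6,0],[-1.7,-3.6,0]],"delta_rot":[[0,0,0],[0,0,0],[0,0,0],[0,0,0],[0,0,0],[0,0,0],[0,0,0],[0,0,0]]}'
python3 -m crank '{"dp":[[-1.5,-3.2,0],[-1.1,-2.4,0],[-0.7,-1.5,0],[-0.3,-0.7,0],[0,0,0],[0,0,0],[0,0,0],[0,0,0]],"delta_rot":[[0,0,0],[0,0,0],[0,0,0],[0,0,0],[0,0,0],[0,0,0],[0,0,0],[0,0,0]]}'
python3 - <<'E'
from h import *
s,m=st()
d=np.array([.519,.3235,.136])-s["position"]; print("tool d cm",(m.T@d*100).round(2))
for n in("side","top"):
  S=ctrl.get_image(n);cv2.imwrite(f"pics/g_{n}.png",S)
E
```

```text
time: 31.9
position: [0.5367, 0.2372, 0.2038]
tool_rot: [3.125, -0.314, -0.004]
ft_force: [-0.1, 0.5, -3.0]
grip_width: 0.177
time: 32.7
position: [0.5198, 0.3176, 0.2052]
tool_rot: [3.125, -0.318, 0.0]
ft_force: [-0.0, 0.1, -3.6]
grip_width: 0.181
t 32.7 p [0.5198 0.3176 0.2052] x [ 0.979 -0.202  0.   ] y [-0.202 -0.979  0.001] z [ 0.    -0.001 -1.   ] w 15.7 F [-0.   0.1 -3.6]
tool d cm [-0.2  -0.57  6.92]
```

View pics/g_side.png

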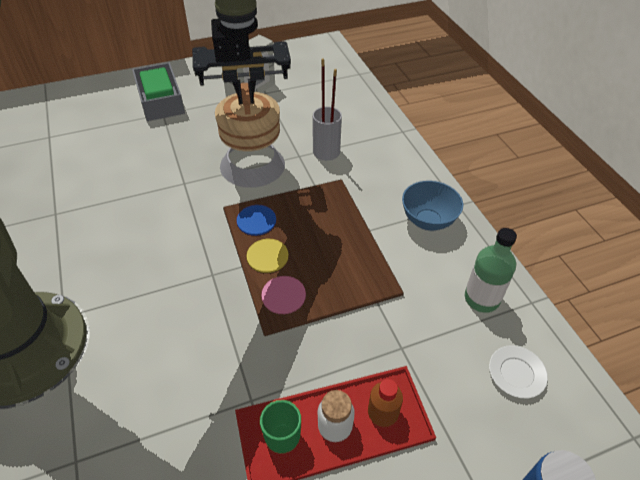

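View pics/g_top.png

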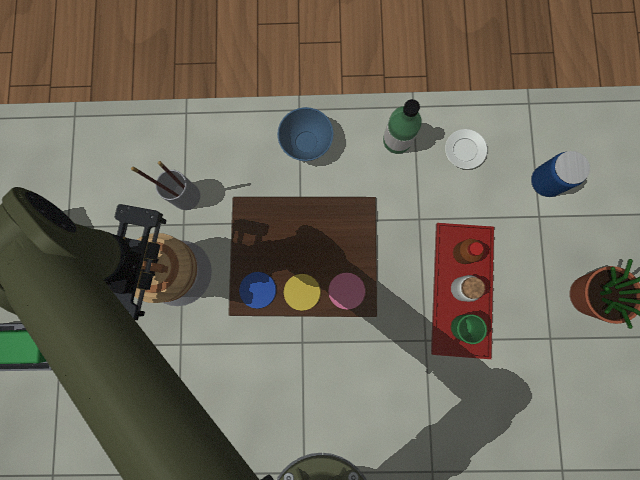

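Run:
```python
from h import *
T=cv2.imread("pics/g_top.png");S=cv2.imread("pics/g_side.png")
print("cup top",fitc("top",mask(T,(50,70,25),(95,255,255),(445,310,495,350)),.081,.031))
m=mask(S,(50,70,25),(95,255,255),(255,395,310,460))
from scipy.optimize import least_squares as L
def bb(n,c,z,r): u=proj(n,circ(c,r,z,360)); return np.array([u[:,0].min(),u[:,0].max(),u[:,1].min(),u[:,1].max()])
ys,xs=np.nonzero(m); print(xs.min(),xs.max(),ys.min(),ys.max())
# rim: use left,right,top
obs=np.array([xs.min()-.5,xs.max()+.5,ys.min()-.5])
print("cup side",L(lambda c:bb("side",c,.081,.031)[:3]-obs,[.38,-.32]).x)
o=np.array([102/6+210,397/6+210,55/6+130,243/6+130])-.42
r=L(lambda c:bb("side",c,.036,.057)-o,[.52,.32]);print("ring side",r.x,r.fun)
q=np.array([103/3.5+120,274/3.5+120,342/3.5+150,515/3.5+150])-.36
r=L(lambda c:bb("top",c,.036,.057)-q,[.52,.32]);print("ring top",r.x,r.fun)
q=np.array([92/3.5+120,322/3.5+120,316/3.5+150,546/3.5+150])-.36
r=L(lambda c:bb("top",c,.0,.078)-q,[.52,.32]);print("ring bot top",r.x,r.fun)
# steamer foot in hand? lid outline predicted overlay on side
c=ctrl.get_state()["position"]
k=cv2.resize(S[60:200,180:330],None,fx=5,fy=5,interpolation=cv2.INTER_CUBIC)
for cc,r,z,col in((c,.07,c[2]-.032,(0,255,0)),(c,.068,c[2]-.1,(255,0,255)),((.519,.3235),.057,.036,(255,255,0))):
  cv2.polylines(k,[np.round((proj("side",circ(cc,r,z))-(180,60)+.4)*5).astype(int)],True,col,1)
cv2.imwrite("pics/g2s.png",k[:600])
```

```text
cup top (array([ 0.38556772, -0.32043611]), 0.68)
260 300 400 452
cup side [ 0.3840888  -0.32620346]
ring side [0.52092668 0.32066101] [ 0.02671756 -0.02638689 -0.35420937  0.31699921]
ring top [0.52012191 0.32634112] [-0.44592843  0.44254466 -0.37403598  0.35534718]
ring bot top [0.52116901 0.32624082] [-0.02443749  0.02311257 -0.3017757   0.28883017]
```

View pics/g2s.png

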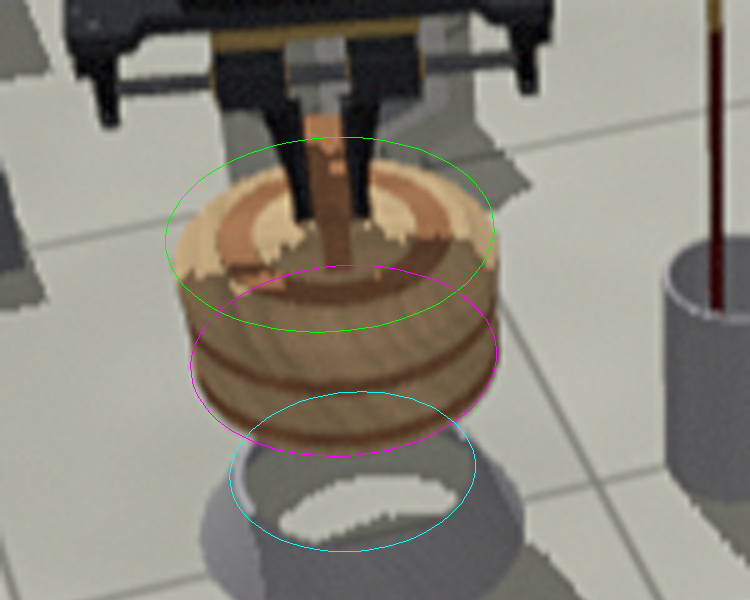

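```bash
python3 - <<'E'
from h import *
s,m=st()
d=np.array([.5203,.3246,.136])-s["position"]; print("tool d cm",(m.T@d*100).round(2))
E
python3 -m crank '{"dp":[[0,-0.3,0.5],[0,-0.3,1],[0,0,1],[0,0,1],[0,0,0.8],[0,0,0.5],[0,0,0.2],[0,0,0]],"delta_rot":[[0,0,0],[0,0,0],[0,0,0],[0,0,0],[0,0,0],[0,0,0],[0,0,0],[0,0,0]]}'
python3 - <<'E'
from h import *
s,m=st()
d=np.array([.5203,.3246,.136])-s["position"]; print("tool d cm",(m.T@d*100).round(2))
E
```

```text
t 32.8 p [0.5196 0.3181 0.2053] x [ 0.98  -0.201  0.   ] y [-0.201 -0.98   0.   ] z [ 0. -0. -1.] w 15.6 F [-0.4  0.1 -3.3]
tool d cm [-0.07 -0.65  6.93]
time: 33.6
position: [0.5203, 0.3248, 0.1551]
tool_rot: [3.126, -0.315, -0.0]
ft_force: [-0.3, -0.5, -2.9]
grip_width: 0.182
t 33.6 p [0.5203 0.3248 0.1551] x [ 0.98 -0.2  -0.  ] y [-0.2  -0.98  0.  ] z [-0. -0. -1.] w 15.9 F [-0.3 -0.5 -2.9]
tool d cm [0.   0.02 1.91]
```

```bash
python3 -m crank '{"dp":[[0,0,0.5],[0,0,0.5],[0,0,0.3],[0,0,0.2],[0,0,0],[0,0,0],[0,0,0],[0,0,0]],"delta_rot":[[0,0,0],[0,0,0],[0,0,0],[0,0,0],[0,0,0],[0,0,0],[0,0,0],[0,0,0]]}'
python3 - <<'E'
from h import *
s,m=st()
S=ctrl.get_image("side");cv2.imwrite("pics/h_side.png",cv2.resize(S[60:200,180:330],None,fx=4,fy=4,interpolation=cv2.INTER_CUBIC))
E
```

```text
time: 34.4
position: [0.5205, 0.3249, 0.1405]
tool_rot: [-3.126, 0.315, -0.001]
ft_force: [0.0, 0.2, -3.3]
grip_width: 0.181
t 34.4 p [0.5205 0.3249 0.1405] x [ 0.98 -0.2   0.  ] y [-0.2  -0.98 -0.  ] z [ 0.  0. -1.] w 15.7 F [ 0.   0.2 -3.3]
```

View pics/h_side.png

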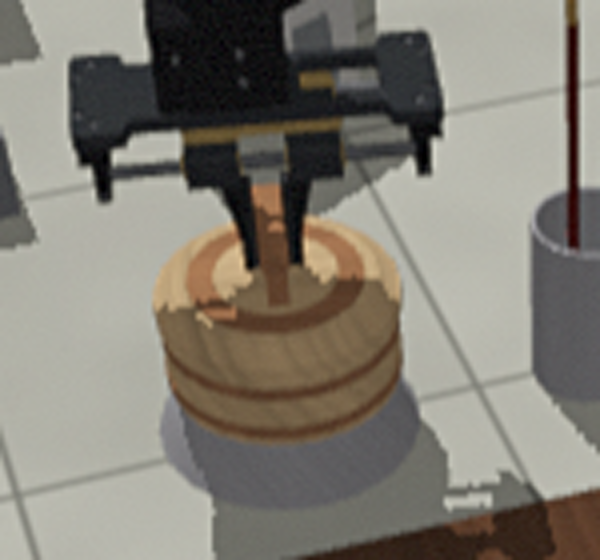

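Run:
```python
from h import *
def bb(n,c,z,r): u=proj(n,circ(c,r,z,360)); return ((u-(180,60)+.375)*4)
for nm,c,z,r in(("base",(.5203,.3235),0,.078),("foot",(.5203,.3235),.040,.068),("mid",(.5203,.3235),.06,.07),("lid",(.5203,.3235),.1,.07)):
  u=bb("side",c,z,r);print(nm,u.min(0).round(1),u.max(0).round(1),u.mean(0)[0].round(1))
k=cv2.imread("pics/h_side.png")
for c,z,r,col in(((.5203,.3235),0,.078,(255,255,0)),((.5203,.3235),.0405,.068,(255,0,255)),((.5203,.3235),.1085,.07,(0,255,0))):
  cv2.polylines(k,[np.round(bb("side",c,z,r)).astype(int)],True,col,1)
cv2.imwrite("pics/h2.png",k)
```

```text
base [157.1 336.7] [420.2 511.7] 288.9
foot [165.7 295.7] [400.4 448. ] 283.3
mid [157.8 267. ] [402.3 423.7] 280.3
lid [148.7 211.9] [399.1 368.2] 274.2
```

View pics/h2.png

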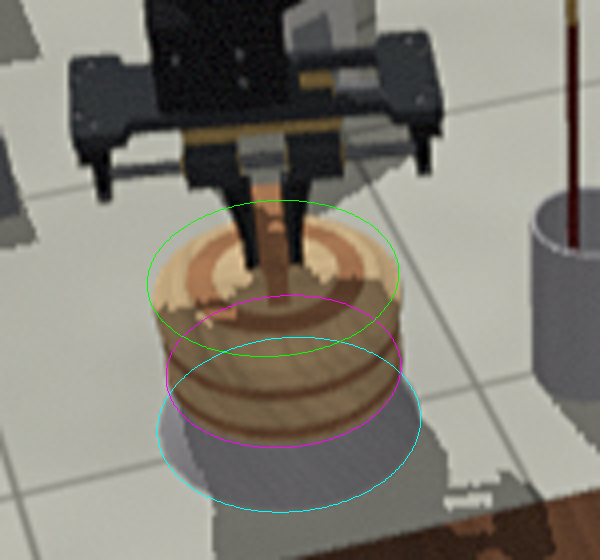

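```bash
python3 -m crank '{"dp":[[0,0.1,0],[0,0,0.2],[0,0,0.1],[0,0,0.05],[0,0,0.05],[0,0,0.05],[0,0,0],[0,0,0]],"delta_rot":[[0,0,0],[0,0,0],[0,0,0],[0,0,0],[0,0,0],[0,0,0],[0,0,0],[0,0,0]]}'
python3 -c "
from h import *
s,m=st()"
```

```text
time: 35.25
position: [0.5202, 0.3239, 0.1363]
tool_rot: [3.125, -0.315, 0.0]
ft_force: [-1.8, -1.3, 2.5]
grip_width: 0.177
t 35.25 p [0.5202 0.3239 0.1363] x [ 0.98 -0.2   0.  ] y [-0.2  -0.98  0.  ] z [ 0. -0. -1.] w 15.4 F [-1.8 -1.3  2.5]
```

```bash
python3 -m crank '{"dp":[[0,0,0],[0,0,0],[0,0,0],[0,0,0],[0,0,-1],[0,0,-2],[0,0,-3],[0,0,-3]],"delta_rot":[[0,0,0],[0,0,0],[0,0,0],[0,0,0],[0,0,0],[0,0,0],[0,0,0],[0,0,0]]}' 5
python3 -m crank '{"dp":[[0,2,0],[0,4,0],[0,4.8,0],[0,4.8,0],[0,4.8,0],[0,4.8,0],[0,4.8,0],[0,4,0]],"delta_rot":[[0,0,0],[0,0,0],[0,0,0],[0,0,0],[0,0,0],[0,0,0],[0,0,0],[0,0,0]]}'
python3 - <<'E'
from h import *
s,m=st()
for n in("side","top"):
  S=ctrl.get_image(n);cv2.imwrite(f"pics/i_{n}.png",S)
def L(n,c,z,r,o,f): u=proj(n,circ(c,r,z,360)); return ((u-o+.5)*f-.5)
T=cv2.imread("pics/i_top.png"); S=cv2.imread("pics/i_side.png")
a=cv2.resize(T[225:325,130:230],None,fx=4,fy=4,interpolation=cv2.INTER_CUBIC);b=cv2.resize(S[90:200,200:300],None,fx=4,fy=4,interpolation=cv2.INTER_CUBIC)[:400]
for c,z,r,col in(((.5205,.3263),0,.078,(255,255,0)),((.5205,.3263),.104,.07,(0,255,0))):
  cv2.polylines(a,[np.round(L("top",c,z,r,(130,225),4)).astype(int)],True,col,1)
cv2.imwrite("pics/i2.png",np.hstack([a,b]))
E
```

```text
time: 36.05
position: [0.52, 0.3239, 0.2273]
tool_rot: [-3.126, 0.315, 0.0]
ft_force: [1.5, -0.1, 0.5]
grip_width: 0.566
time: 36.85
position: [0.4517, -0.0118, 0.2269]
tool_rot: [3.124, -0.317, 0.003]
ft_force: [0.4, 0.2, 0.4]
grip_width: 0.577
t 36.85 p [ 0.4517 -0.0118  0.2269] x [ 0.98  -0.201  0.002] y [-0.201 -0.98   0.001] z [ 0.002 -0.001 -1.   ] w 50.2 F [0.4 0.2 0.4]
```

View pics/i2.png

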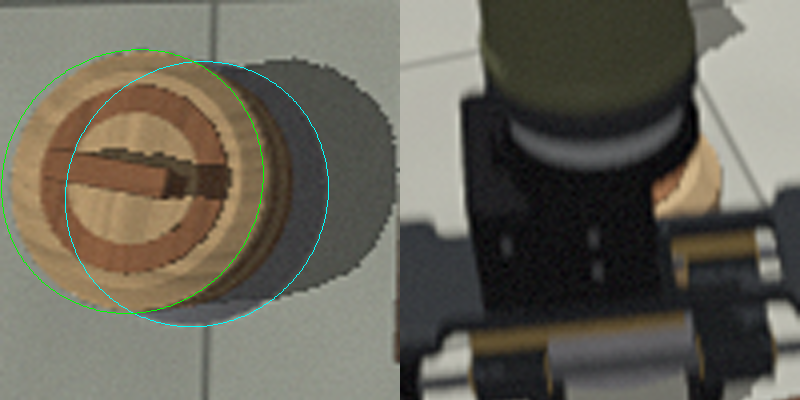

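View pics/i_top.png

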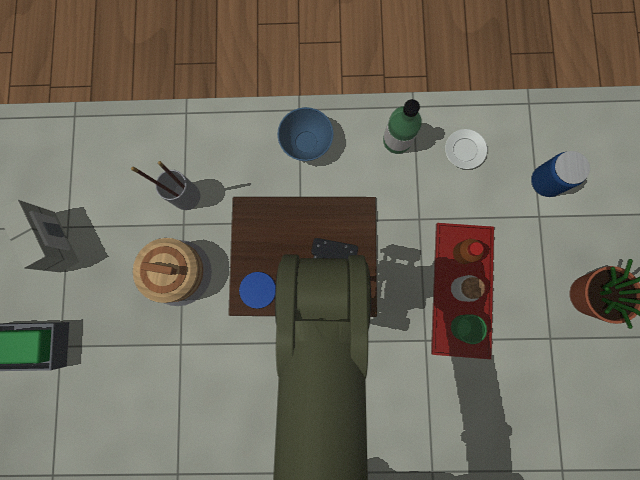

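```bash
python3 -m crank '{"dp":[[0,0,0],[0,0,0],[0,0,0],[0,0,0],[0,0,0],[0,0,0],[0,0,0],[0,0,0]],"delta_rot":[[0,0,0.14],[0,0,0.14],[0,0,0.14],[0,0,0.14],[0,0,0.14],[0,0,0.14],[0,0,0.14],[0,0,0.14]]}' 7.6 10
python3 -m crank '{"dp":[[0,0,0],[0,0,0],[2,0.5,0],[4,0.9,0],[4.8,1,0],[4.8,1,0],[4.8,1,0],[4,0.8,0]],"delta_rot":[[0,0,0.13],[0,0,0.12],[0,0,0],[0,0,0],[0,0,0],[0,0,0],[0,0,0],[0,0,0]]}'
python3 - <<'E'
from h import *
s,m=st()
d=np.array([.3846,-.3241,.051])-s["position"]; print("tool d cm",(m.T@d*100).round(2),np.degrees(np.arctan2(m[1,0],m[0,0])))
S=ctrl.get_image("side");cv2.imwrite(f"pics/j_side.png",S)
E
```

```text
time: 37.75
position: [0.4527, -0.0082, 0.2265]
tool_rot: [-2.476, 1.932, -0.001]
ft_force: [-0.5, 0.2, 0.2]
grip_width: 0.872
time: 38.55
position: [0.4, -0.2553, 0.2267]
tool_rot: [2.221, -2.222, 0.003]
ft_force: [0.6, 0.2, 0.2]
grip_width: 0.874
t 38.55 p [ 0.4    -0.2553  0.2267] x [-0.001 -1.     0.001] y [-1.     0.001 -0.001] z [ 0.001 -0.001 -1.   ] w 76.0 F [0.6 0.2 0.2]
tool d cm [ 6.86  1.55 17.58] -90.03580271172956
```

View pics/j_side.png

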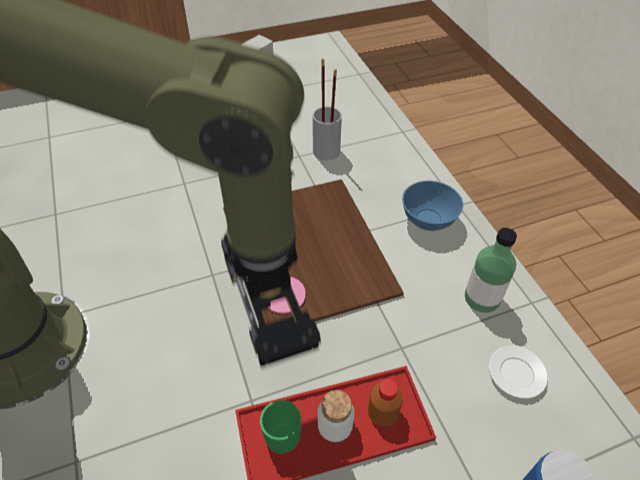

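```bash
python3 -m crank '{"dp":[[3.5,0.8,0],[2.5,0.5,2],[0.6,0,4],[0,0,4],[0,0,3.5],[0,0,2],[0,0,1],[0,0,0.3]],"delta_rot":[[0,0,0],[0,0,0],[0,0,0],[0,0,0],[0,0,0],[0,0,0],[0,0,0],[0,0,0]]}'
python3 - <<'E'
from h import *
s,m=st()
d=np.array([.3846,-.3241,.051])-s["position"]; print("tool d cm",(m.T@d*100).round(2))
E
```

```text
time: 39.4
position: [0.3877, -0.3185, 0.0575]
tool_rot: [-2.222, 2.22, 0.001]
ft_force: [-0.5, 0.1, 1.1]
grip_width: 0.873
t 39.4 p [ 0.3877 -0.3185  0.0575] x [ 0.001 -1.    -0.001] y [-1.    -0.001  0.   ] z [-0.     0.001 -1.   ] w 76.0 F [-0.5  0.1  1.1]
tool d cm [0.56 0.31 0.65]
```

```bash
python3 -m crank '{"dp":[[0.3,0.25,0.3],[0,0,0.2],[0,0,0],[0,0,0],[0,0,0],[0,0,0],[0,0,0],[0,0,0]],"delta_rot":[[0,0,0],[0,0,0],[0,0,0],[0,0,0],[0,0,0],[0,0,0],[0,0,0],[0,0,0]]}'
python3 - <<'E'
from h import *
s,m=st()
d=np.array([.3846,-.3241,.051])-s["position"]; print("tool d cm",(m.T@d*100).round(2))
E
```

```text
time: 40.2
position: [0.3847, -0.3223, 0.0529]
tool_rot: [2.221, -2.222, 0.0]
ft_force: [0.2, 0.1, 0.4]
grip_width: 0.872
t 40.2 p [ 0.3847 -0.3223  0.0529] x [-0. -1.  0.] y [-1.  0. -0.] z [ 0. -0. -1.] w 75.9 F [0.2 0.1 0.4]
tool d cm [0.18 0.01 0.19]
```

```bash
python3 -m crank '{"dp":[[0.18,0,0.18],[0,0,0],[0,0,0],[0,0,0],[0,0,0],[0,0,0],[0,0,0],[0,0,0]],"delta_rot":[[0,0,0],[0,0,0],[0,0,0],[0,0,0],[0,0,0],[0,0,0],[0,0,0],[0,0,0]]}' 6.4 10
python3 -m crank '{"dp":[[0,0,0],[0,0,0],[0,0,0],[0,0,0],[0,0,0],[0,0,0],[0,0,0],[0,0,0]],"delta_rot":[[0,0,0],[0,0,0],[0,0,0],[0,0,0],[0,0,0],[0,0,0],[0,0,0],[0,0,0]]}' 5.2 15
python3 -m crank '{"dp":[[0,0,-0.5],[0,0,-1],[0,0,-2.5],[0,0,-3.5],[0,0,-3.5],[0,0,-2],[-2,-0.4,0],[-4,-0.8,0]],"delta_rot":[[0,0,0],[0,0,0],[0,0,0],[0,0,0],[0,0,0],[0,0,0],[0,0,0],[0,0,0]]}'
python3 -m crank '{"dp":[[-4.5,-1,0],[-4.8,-1,0],[-4.8,-1,0],[-4.8,-1,0],[-4.8,-1,0],[-4.8,-1,0],[-4.5,-1,0],[-3,-0.8,0]],"delta_rot":[[0,0,0],[0,0,0],[0,0,0],[0,0,0],[0,0,0],[0,0,0],[0,0,0],[0,0,0]]}'
python3 - <<'E'
from h import *
s,m=st()
d=np.array([.4765,.136,.064])-s["position"]; print("tool d cm",(m.T@d*100).round(2))
E
```

```text
time: 41.0
position: [0.3847, -0.3241, 0.0511]
tool_rot: [2.221, -2.222, 0.0]
ft_force: [0.3, 0.2, 0.4]
grip_width: 0.734
time: 41.8
position: [0.3847, -0.3242, 0.0511]
tool_rot: [2.221, -2.222, 0.0]
ft_force: [1.2, -1.4, -0.7]
grip_width: 0.705
time: 42.6
position: [0.3963, -0.2664, 0.1827]
tool_rot: [2.214, -2.228, 0.005]
ft_force: [0.4, 0.9, -1.4]
grip_width: 0.703
time: 43.4
position: [0.4746, 0.1, 0.1821]
tool_rot: [-2.225, 2.216, -0.001]
ft_force: [-0.2, -0.7, -2.8]
grip_width: 0.698
t 43.4 p [0.4746 0.1    0.1821] x [ 0.004 -1.    -0.   ] y [-1.    -0.004 -0.001] z [ 0.001  0.    -1.   ] w 60.7 F [-0.2 -0.7 -2.8]
tool d cm [-3.59 -0.19 11.81]
```

```bash
python3 -m crank '{"dp":[[-2,-0.1,0],[-1,-0.1,1],[-0.4,0,2.5],[0,0,3],[0,0,2],[0,0,1],[0,0,0.5],[0,0,0]],"delta_rot":[[0,0,0],[0,0,0],[0,0,0],[0,0,0],[0,0,0],[0,0,0],[0,0,0],[0,0,0]]}'
python3 - <<'E'
from h import *
s,m=st()
d=np.array([.4765,.136,.064])-s["position"]; print("tool d cm",(m.T@d*100).round(2))
E
```

```text
time: 44.2
position: [0.4769, 0.1299, 0.0813]
tool_rot: [2.221, -2.222, 0.0]
ft_force: [-0.1, 0.3, -2.2]
grip_width: 0.703
t 44.2 p [0.4769 0.1299 0.0813] x [-0. -1.  0.] y [-1.  0. -0.] z [ 0. -0. -1.] w 61.2 F [-0.1  0.3 -2.2]
tool d cm [-0.61  0.04  1.73]
```

```bash
python3 -m crank '{"dp":[[-0.3,0,0],[-0.3,0.04,0.4],[0,0,0.4],[0,0,0.2],[0,0,0.1],[0,0,0],[0,0,0],[0,0,0]],"delta_rot":[[0,0,0],[0,0,0],[0,0,0],[0,0,0],[0,0,0],[0,0,0],[0,0,0],[0,0,0]]}'
python3 - <<'E'
from h import *
s,m=st()
d=np.array([.4765,.136,.064])-s["position"]; print("tool d cm",(m.T@d*100).round(2))
S=ctrl.get_image("side");cv2.imwrite("pics/k.png",cv2.resize(S[150:320,200:360],None,fx=3.5,fy=3.5,interpolation=cv2.INTER_CUBIC))
E
```

```text
time: 45.0
position: [0.4765, 0.1359, 0.0701]
tool_rot: [-2.221, 2.222, -0.0]
ft_force: [-0.1, 0.1, -2.2]
grip_width: 0.706
t 45.0 p [0.4765 0.1359 0.0701] x [-0. -1.  0.] y [-1.  0. -0.] z [ 0. -0. -1.] w 61.4 F [-0.1  0.1 -2.2]
tool d cm [-0.01  0.    0.61]
```

View pics/k.png

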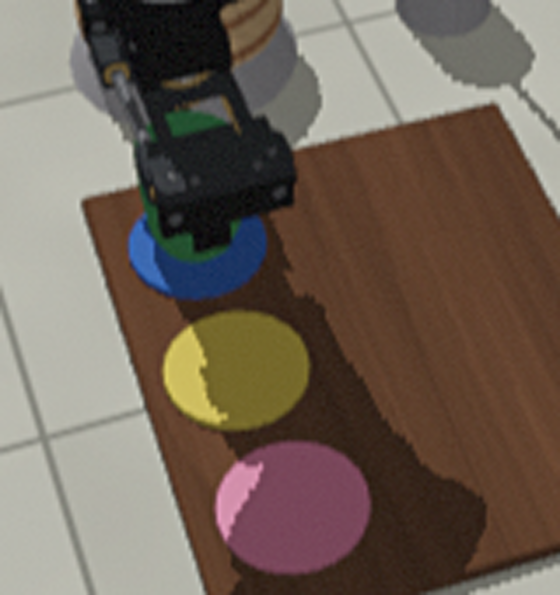

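```bash
python3 -m crank '{"dp":[[0,0,0.2],[0,0,0.15],[0,0,0.1],[0,0,0.1],[0,0,0.07],[0,0,0],[0,0,0],[0,0,0]],"delta_rot":[[0,0,0],[0,0,0],[0,0,0],[0,0,0],[0,0,0],[0,0,0],[0,0,0],[0,0,0]]}'
python3 -c "
from h import *
s,m=st()"
```

```text
time: 45.85
position: [0.4766, 0.1359, 0.0641]
tool_rot: [-2.221, 2.222, -0.001]
ft_force: [-1.3, -1.4, 2.3]
grip_width: 0.702
t 45.85 p [0.4766 0.1359 0.0641] x [-0. -1.  0.] y [-1.  0. -0.] z [ 0. -0. -1.] w 61.1 F [-1.3 -1.4  2.3]
```

Set down. I'll release the cup, then check it from the top as I head back to the tray for the jar at (.4705,-.3331).

```bash
python3 -m crank '{"dp":[[0,0,0],[0,0,0],[0,0,0],[0,0,0],[0,0,-1],[0,0,-3],[0,0,-4.5],[0,0,-4.5]],"delta_rot":[[0,0,0],[0,0,0],[0,0,0],[0,0,0],[0,0,0],[0,0,0],[0,0,0],[0,0,0]]}' 7.5
python3 -m crank '{"dp":[[2,0,-2],[4,0,0],[4.8,0,0],[4.8,0,0],[4.8,0,0],[4.8,0,0],[4.8,0,0],[4.8,0,0]],"delta_rot":[[0,0,0],[0,0,0],[0,0,0],[0,0,0],[0,0,0],[0,0,0],[0,0,0],[0,0,0]]}'
python3 -m crank '{"dp":[[4.8,0.2,0],[3.5,0.2,0],[2.2,0.1,0],[1,0,0],[0,0,0],[0,0,0],[0,0,0],[0,0,0]],"delta_rot":[[0,0,0],[0,0,0],[0,0,0],[0,0,0],[0,0,0],[0,0,0],[0,0,0],[0,0,0]]}'
python3 - <<'E'
from h import *
s,m=st()
d=np.array([.4705,-.3331,.0506])-s["position"]; print("tool d cm",(m.T@d*100).round(2))
T=ctrl.get_image("top")
print("rim",fitc("top",mask(T,(50,70,25),(95,255,255),(230,265,285,315)),.094,.031),"blue",.4767,.1382)
print("blue",fitc("top",mask(T,(105,120,40),(125,255,255),(230,265,280,315)),.018,.042))
cv2.imwrite("pics/l.png",cv2.resize(T[225:325,130:290],None,fx=5,fy=5,interpolation=cv2.INTER_CUBIC))
E
```

```text
time: 46.65
position: [0.4758, 0.1362, 0.1956]
tool_rot: [2.222, -2.22, -0.001]
ft_force: [1.0, -1.9, 0.6]
grip_width: 0.864
time: 47.45
position: [0.4762, -0.2139, 0.2149]
tool_rot: [-2.221, 2.221, -0.002]
ft_force: [1.0, -0.7, 0.9]
grip_width: 0.862
time: 48.25
position: [0.4719, -0.3254, 0.2141]
tool_rot: [-2.224, 2.219, -0.0]
ft_force: [-0.7, -0.2, 0.5]
grip_width: 0.86
t 48.25 p [ 0.4719 -0.3254  0.2141] x [ 0.002 -1.     0.   ] y [-1.    -0.002 -0.   ] z [ 0. -0. -1.] w 74.9 F [-0.7 -0.2  0.5]
tool d cm [ 0.77  0.15 16.35]
rim (array([0.47609426, 0.13494612]), 1.0) blue 0.4767 0.1382
blue (array([0.47702971, 0.14016733]), 0.56)
```

View pics/l.png

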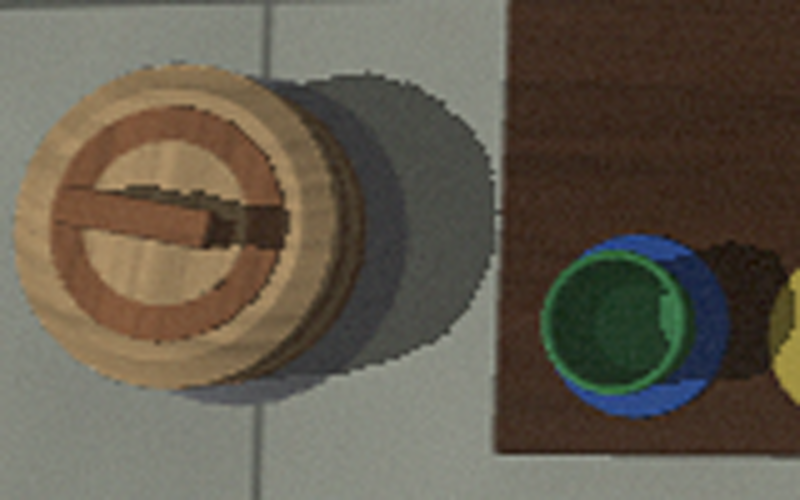

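```bash
python3 -m crank '{"dp":[[0.8,0.1,1],[0,0,3.5],[0,0,4],[0,0,3.5],[0,0,2.2],[0,0,1.2],[0,0,0.5],[0,0,0]],"delta_rot":[[0,0,0],[0,0,0],[0,0,0],[0,0,0],[0,0,0],[0,0,0],[0,0,0],[0,0,0]]}'
python3 - <<'E'
from h import *
s,m=st()
d=np.array([.4705,-.3331,.0506])-s["position"]; print("tool d cm",(m.T@d*100).round(2))
S=ctrl.get_image("side");cv2.imwrite("pics/m_side.png",S)
cv2.imwrite("pics/m.png",cv2.resize(S[90:260,200:340],None,fx=3.5,fy=3.5,interpolation=cv2.INTER_CUBIC))
E
```

```text
time: 49.1
position: [0.4704, -0.3353, 0.0548]
tool_rot: [2.221, -2.222, -0.0]
ft_force: [0.2, -0.0, 0.8]
grip_width: 0.863
t 49.1 p [ 0.4704 -0.3353  0.0548] x [-0. -1.  0.] y [-1.  0.  0.] z [-0. -0. -1.] w 75.1 F [ 0.2 -0.   0.8]
tool d cm [-0.22 -0.01  0.42]
```

View pics/m.png

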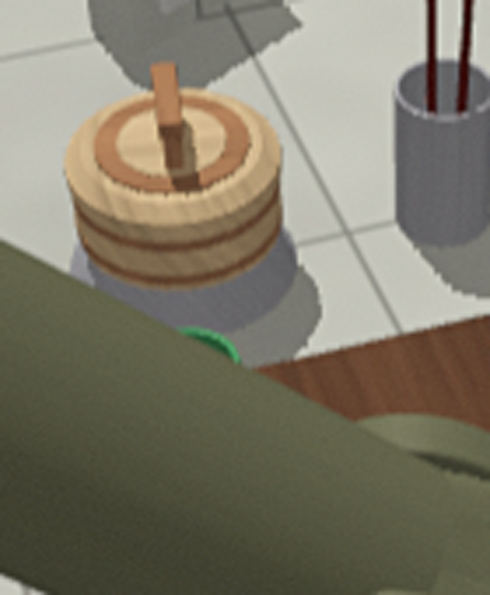

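```bash
python3 -m crank '{"dp":[[-0.22,0,0.25],[0,0,0.15],[0,0,0],[0,0,0],[0,0,0],[0,0,0],[0,0,0],[0,0,0]],"delta_rot":[[0,0,0],[0,0,0],[0,0,0],[0,0,0],[0,0,0],[0,0,0],[0,0,0],[0,0,0]]}' 6.2 10
python3 -m crank '{"dp":[[0,0,0],[0,0,0],[0,0,0],[0,0,0],[0,0,0],[0,0,0],[0,0,0],[0,0,0]],"delta_rot":[[0,0,0],[0,0,0],[0,0,0],[0,0,0],[0,0,0],[0,0,0],[0,0,0],[0,0,0]]}' 5 15
python3 -m crank '{"dp":[[0,0,-0.5],[0,0,-1],[0,0,-2.5],[0,0,-3],[0,0,-3],[-1,0,-2],[-2.5,0,0],[-3.5,0,0]],"delta_rot":[[0,0,0],[0,0,0],[0,0,0],[0,0,0],[0,0,0],[0,0,0],[0,0,0],[0,0,0]]}'
python3 -m crank '{"dp":[[-4.5,0,0],[-4.5,0,0],[-4.5,0,0],[-3.5,0,0],[-2,0,0],[-0.5,0,0],[0,0,0],[0,0,0]],"delta_rot":[[0,0,0],[0,0,0],[0,0,0],[0,0,0],[0,0,0],[0,0,0],[0,0,0],[0,0,0]]}'
python3 - <<'E'
from h import *
s,m=st()
d=np.array([.4708,-.0662,.0636])-s["position"]; print("tool d cm",(m.T@d*100).round(2))
E
```

```text
time: 49.95
position: [0.4703, -0.3329, 0.0508]
tool_rot: [2.221, -2.222, 0.0]
ft_force: [0.9, -0.3, 0.2]
grip_width: 0.709
time: 50.75
position: [0.4703, -0.333, 0.0509]
tool_rot: [2.221, -2.222, 0.0]
ft_force: [0.5, 0.7, 0.4]
grip_width: 0.655
time: 51.55
position: [0.4705, -0.2641, 0.1725]
tool_rot: [-2.217, 2.225, -0.005]
ft_force: [0.6, 0.2, -1.0]
grip_width: 0.658
time: 52.35
position: [0.4704, -0.0696, 0.171]
tool_rot: [2.219, -2.224, 0.001]
ft_force: [-0.3, 0.1, -2.4]
grip_width: 0.656
t 52.35 p [ 0.4704 -0.0696  0.171 ] x [-0.002 -1.     0.001] y [-1.     0.002 -0.   ] z [ 0.    -0.001 -1.   ] w 57.1 F [-0.3  0.1 -2.4]
tool d cm [-0.35 -0.04 10.74]
```

```bash
python3 -m crank '{"dp":[[-0.1,0,1],[0,0,2.5],[0,0,2.5],[0,0,2],[0,0,1.2],[0,0,0.6],[0,0,0.2],[0,0,0]],"delta_rot":[[0,0,0],[0,0,0],[0,0,0],[0,0,0],[0,0,0],[0,0,0],[0,0,0],[0,0,0]]}'
python3 - <<'E'
from h import *
s,m=st()
d=np.array([.4708,-.0662,.0639])-s["position"]; print("tool d cm",(m.T@d*100).round(2))
E
```

```text
time: 53.15
position: [0.4708, -0.0671, 0.0712]
tool_rot: [-2.221, 2.222, -0.001]
ft_force: [-0.6, -0.0, -1.6]
grip_width: 0.656
t 53.15 p [ 0.4708 -0.0671  0.0712] x [-0. -1.  0.] y [-1.     0.    -0.001] z [ 0.001 -0.    -1.   ] w 57.0 F [-0.6 -0.  -1.6]
tool d cm [-0.09  0.    0.73]
```

```bash
python3 -m crank '{"dp":[[-0.08,0,0.2],[0,0,0.15],[0,0,0.15],[0,0,0.1],[0,0,0.1],[0,0,0.06],[0,0,0],[0,0,0]],"delta_rot":[[0,0,0],[0,0,0],[0,0,0],[0,0,0],[0,0,0],[0,0,0],[0,0,0],[0,0,0]]}'
python3 -c "
from h import *
s,m=st()"
```

```text
time: 53.95
position: [0.4705, -0.0661, 0.0638]
tool_rot: [2.221, -2.222, 0.0]
ft_force: [-2.5, 0.4, 5.1]
grip_width: 0.657
t 53.95 p [ 0.4705 -0.0661  0.0638] x [-0. -1.  0.] y [-1.  0.  0.] z [-0. -0. -1.] w 57.1 F [-2.5  0.4  5.1]
```

Next I'll release the jar and fetch the bottle at (.5536,-.3406).

```bash
python3 -m crank '{"dp":[[0,0,0],[0,0,0],[0,0,0],[0,0,0],[0,0,-1],[0,0,-3],[0,0,-4.5],[0,0,-4.5]],"delta_rot":[[0,0,0],[0,0,0],[0,0,0],[0,0,0],[0,0,0],[0,0,0],[0,0,0],[0,0,0]]}' 7.3
python3 -m crank '{"dp":[[2,-0.5,-2],[4,-1.2,0],[4.8,-1.5,0],[4.8,-1.5,0],[4.8,-1.5,0],[3.8,-1.2,0],[2.2,-0.7,0],[1,-0.2,0]],"delta_rot":[[0,0,0],[0,0,0],[0,0,0],[0,0,0],[0,0,0],[0,0,0],[0,0,0],[0,0,0]]}'
python3 - <<'E'
from h import *
s,m=st()
d=np.array([.5536,-.3406,.0506])-s["position"]; print("tool d cm",(m.T@d*100).round(2))
T=ctrl.get_image("top"); cv2.imwrite("pics/n_top.png",T)
print("cork",fitc("top",mask(T,(8,60,60),(20,200,255),(330,275,362,310)),.098,.023),"orig .4710 -.0658")
E
```

```text
time: 54.75
position: [0.4699, -0.0657, 0.195]
tool_rot: [2.222, -2.221, -0.001]
ft_force: [1.8, 0.1, 0.3]
grip_width: 0.844
time: 55.55
position: [0.5528, -0.3422, 0.2131]
tool_rot: [2.217, -2.225, 0.0]
ft_force: [1.0, -0.1, 0.4]
grip_width: 0.84
t 55.55 p [ 0.5528 -0.3422  0.2131] x [-0.003 -1.     0.   ] y [-1.     0.003  0.   ] z [-0. -0. -1.] w 73.1 F [ 1.  -0.1  0.4]
tool d cm [-0.17 -0.09 16.25]
cork (array([ 0.47116761, -0.0652346 ]), 1.0) orig .4710 -.0658
```

View pics/n_top.png

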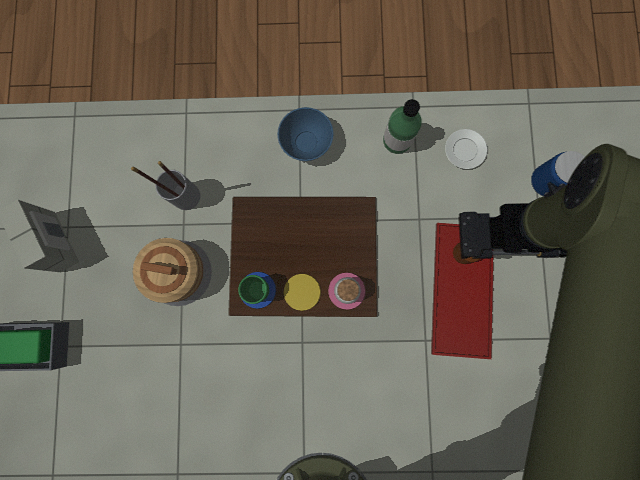

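```bash
python3 -m crank '{"dp":[[-0.1,-0.1,1],[0,0,3.5],[0,0,4],[0,0,3.5],[0,0,2],[0,0,1.3],[0,0,0.5],[0,0,0.1]],"delta_rot":[[0,0,0],[0,0,0],[0,0,0],[0,0,0],[0,0,0],[0,0,0],[0,0,0],[0,0,0]]}'
python3 - <<'E'
from h import *
s,m=st()
d=np.array([.5536,-.3406,.0506])-s["position"]; print("tool d cm",(m.T@d*100).round(2))
E
```

```text
time: 56.4
position: [0.5544, -0.3374, 0.0546]
tool_rot: [-2.222, 2.22, -0.0]
ft_force: [0.2, -0.3, 0.5]
grip_width: 0.84
t 56.4 p [ 0.5544 -0.3374  0.0546] x [ 0.001 -1.    -0.   ] y [-1.    -0.001 -0.   ] z [ 0.  0. -1.] w 73.1 F [ 0.2 -0.3  0.5]
tool d cm [0.32 0.08 0.4 ]
```

```bash
python3 -m crank '{"dp":[[0.2,0.1,0.25],[0,0,0.1],[0,0,0],[0,0,0],[0,0,0],[0,0,0],[0,0,0],[0,0,0]],"delta_rot":[[0,0,0],[0,0,0],[0,0,0],[0,0,0],[0,0,0],[0,0,0],[0,0,0],[0,0,0]]}' 6.3 10
python3 - <<'E'
from h import *
s,m=st()
d=np.array([.5536,-.3406,.0506])-s["position"]; print("tool d cm",(m.T@d*100).round(2))
S=ctrl.get_image("side");cv2.imwrite("pics/o_side.png",S)
cv2.imwrite("pics/o.png",cv2.resize(S[90:210,200:320],None,fx=5,fy=5,interpolation=cv2.INTER_CUBIC))
E
```

```text
time: 57.2
position: [0.553, -0.3403, 0.0508]
tool_rot: [2.221, -2.222, -0.0]
ft_force: [-0.7, -0.2, 1.4]
grip_width: 0.722
t 57.2 p [ 0.553  -0.3403  0.0508] x [-0. -1.  0.] y [-1.  0.  0.] z [-0. -0. -1.] w 62.8 F [-0.7 -0.2  1.4]
tool d cm [ 0.03 -0.06  0.02]
```

View pics/o.png

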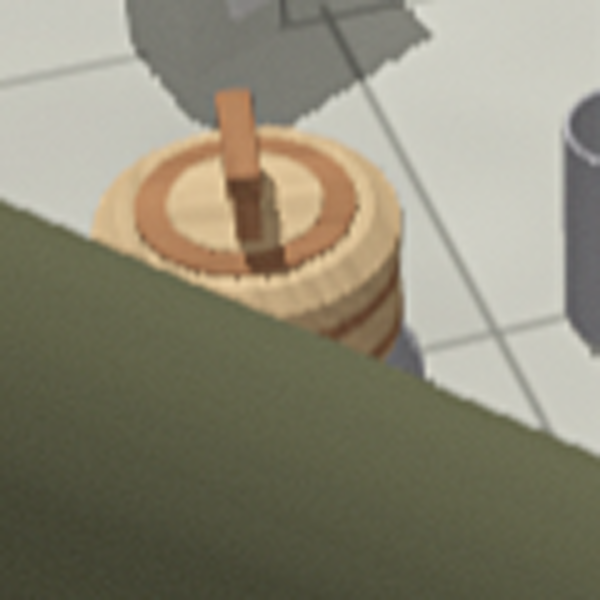

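```bash
python3 -m crank '{"dp":[[0,-0.05,0],[0,0,0],[0,0,0],[0,0,0],[0,0,0],[0,0,0],[0,0,0],[0,0,0]],"delta_rot":[[0,0,0],[0,0,0],[0,0,0],[0,0,0],[0,0,0],[0,0,0],[0,0,0],[0,0,0]]}' 4.6 15
python3 -m crank '{"dp":[[0,0,-0.5],[0,0,-1],[0,0,-3],[0,0,-4],[0,0,-4],[0,0,-3],[-2,0.5,-1],[-3.5,0.8,0]],"delta_rot":[[0,0,0],[0,0,0],[0,0,0],[0,0,0],[0,0,0],[0,0,0],[0,0,0],[0,0,0]]}'
python3 -m crank '{"dp":[[-4.3,1,0],[-4.3,1,0],[-4.3,1,0],[-4.3,1,0],[-4.3,1,0],[-4.3,1,0],[-3,0.8,0],[-2,0.5,0]],"delta_rot":[[0,0,0],[0,0,0],[0,0,0],[0,0,0],[0,0,0],[0,0,0],[0,0,0],[0,0,0]]}'
python3 -m crank '{"dp":[[-1,0.2,0],[0,0,0],[0,0,0],[0,0,0],[0,0,0],[0,0,0],[0,0,0],[0,0,0]],"delta_rot":[[0,0,0],[0,0,0],[0,0,0],[0,0,0],[0,0,0],[0,0,0],[0,0,0],[0,0,0]]}'
python3 - <<'E'
from h import *
s,m=st()
d=np.array([.4702,.0356,.0637])-s["position"]; print("tool d cm",(m.T@d*100).round(2))
E
```

```text
time: 58.05
position: [0.5536, -0.3404, 0.0508]
tool_rot: [2.221, -2.222, 0.0]
ft_force: [0.6, -0.7, -0.7]
grip_width: 0.586
time: 58.85
position: [0.5412, -0.288, 0.219]
tool_rot: [-2.216, 2.226, -0.009]
ft_force: [0.0, 0.5, -2.9]
grip_width: 0.586
time: 59.65
position: [0.4666, 0.026, 0.2165]
tool_rot: [2.226, -2.217, 0.002]
ft_force: [0.6, -0.6, -2.5]
grip_width: 0.587
time: 60.45
position: [0.4657, 0.0325, 0.2157]
tool_rot: [2.221, -2.222, -0.0]
ft_force: [-0.1, 0.2, -1.4]
grip_width: 0.587
t 60.45 p [0.4657 0.0325 0.2157] x [-0.001 -1.    -0.   ] y [-1.     0.001  0.   ] z [-0.  0. -1.] w 51.1 F [-0.1  0.2 -1.4]
tool d cm [-0.31 -0.46 15.2 ]
```

```bash
python3 -m crank '{"dp":[[-0.3,-0.45,0],[0,0,2.5],[0,0,4],[0,0,3.5],[0,0,2.5],[0,0,1.2],[0,0,0.5],[0,0,0]],"delta_rot":[[0,0,0],[0,0,0],[0,0,0],[0,0,0],[0,0,0],[0,0,0],[0,0,0],[0,0,0]]}'
python3 - <<'E'
from h import *
s,m=st()
d=np.array([.4702,.0356,.0637])-s["position"]; print("tool d cm",(m.T@d*100).round(2))
E
```

```text
time: 61.25
position: [0.4706, 0.0359, 0.074]
tool_rot: [-2.221, 2.221, -0.0]
ft_force: [0.1, 0.0, -2.1]
grip_width: 0.587
t 61.25 p [0.4706 0.0359 0.074 ] x [-0. -1. -0.] y [-1.  0. -0.] z [ 0.  0. -1.] w 51.0 F [ 0.1  0.  -2.1]
tool d cm [0.03 0.04 1.03]
```

```bash
python3 -m crank '{"dp":[[0,0.04,0.4],[0,0,0.2],[0,0,0.15],[0,0,0.1],[0,0,0.1],[0,0,0.08],[0,0,0],[0,0,0]],"delta_rot":[[0,0,0],[0,0,0],[0,0,0],[0,0,0],[0,0,0],[0,0,0],[0,0,0],[0,0,0]]}'
python3 -c "
from h import *
s,m=st()"
```

```text
time: 62.05
position: [0.4698, 0.0357, 0.0637]
tool_rot: [2.221, -2.222, 0.0]
ft_force: [-1.3, -0.3, 1.6]
grip_width: 0.587
t 62.05 p [0.4698 0.0357 0.0637] x [-0. -1.  0.] y [-1.  0. -0.] z [ 0. -0. -1.] w 51.1 F [-1.3 -0.3  1.6]
```

```bash
python3 -m crank '{"dp":[[0,0,0],[0,0,0],[0,0,0],[0,0,0],[0,0,-1],[0,0,-3],[0,0,-4.5],[0,0,-4.5]],"delta_rot":[[0,0,0],[0,0,0],[0,0,0],[0,0,0],[0,0,0],[0,0,0],[0,0,0],[0,0,0]]}' 7
python3 -m crank '{"dp":[[2,0,-3],[4,0,-1],[4.8,0,0],[4.8,0,0],[4.8,0,0],[4.8,0,0],[4.8,0,0],[4.8,0,0]],"delta_rot":[[0,0,0],[0,0,0],[0,0,0],[0,0,0],[0,0,0],[0,0,0],[0,0,0],[0,0,0]]}'
python3 -m crank '{"dp":[[4.8,0,0],[4.8,0,0],[4.8,0,0],[4.8,0,0],[4.8,0,0],[3,0,0],[1,0,0],[0,0,0]],"delta_rot":[[0,0,0],[0,0,0],[0,0,0],[0,0,0],[0,0,0],[0,0,0],[0,0,0],[0,0,0]]}'
python3 - <<'E'
from h import *
s,m=st()
for n in("side","top"): cv2.imwrite(f"pics/q_{n}.png",ctrl.get_image(n))
E
```

```text
time: 62.85
position: [0.4692, 0.0361, 0.1952]
tool_rot: [2.222, -2.221, -0.001]
ft_force: [0.9, -0.3, -0.8]
grip_width: 0.802
time: 63.65
position: [0.4695, -0.3141, 0.2345]
tool_rot: [-2.221, 2.221, -0.002]
ft_force: [1.1, -0.1, 0.3]
grip_width: 0.808
time: 64.45
position: [0.4689, -0.5933, 0.233]
tool_rot: [-2.219, 2.224, 0.001]
ft_force: [0.3, 0.5, 0.0]
grip_width: 0.805
t 64.45 p [ 0.4689 -0.5933  0.233 ] x [-0.002 -1.    -0.001] y [-1.     0.002  0.   ] z [-0.     0.001 -1.   ] w 70.0 F [0.3 0.5 0. ]
```

View pics/q_side.png

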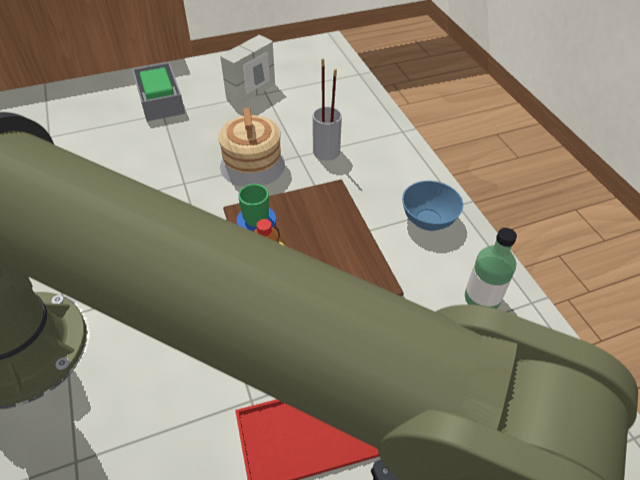

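View pics/q_top.png

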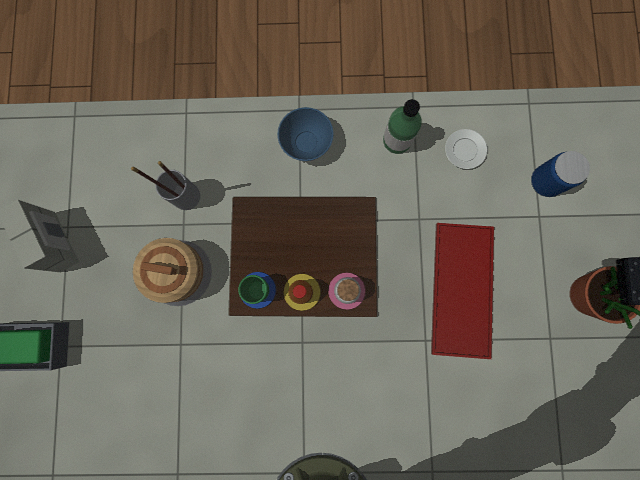

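```bash
python3 -m crank '{"dp":[[-1,0,0],[-2,0,-1],[-3,0,-2],[-3,0,-2],[-2,0,-1],[-1,0,0],[0,0,0],[0,0,0]],"delta_rot":[[0,0,0],[0,0,0],[0,0,0],[0,0,0],[0,0,0],[0,0,0],[0,0,0],[0,0,0]]}'
python3 - <<'E'
from h import *
T0=cv2.imread("pics/e_top.png");T=cv2.imread("pics/q_top.png");S0=cv2.imread("pics/side0.png");S=cv2.imread("pics/q_side.png")
print("cap",fitc("top",mask(T,(0,150,60),(6,255,255),(285,275,315,310))|mask(T,(172,150,60),(180,255,255),(285,275,315,310)),.108,.014),"orig .4701 .0358")
print("rim",fitc("top",mask(T,(50,70,25),(95,255,255),(230,265,285,315)),.094,.031),"orig .4766 .1366")
print("cork",fitc("top",mask(T,(8,60,60),(20,200,255),(330,275,362,310)),.098,.023),"orig .4710 -.0658")
out=[]
for n,im,r,c0,z in(("top",T0,(285,190,375,270),(.6036,-.0285),.08),("top",T,(125,230,210,310),(.5203,.3239),.104),("side",S0,(300,205,385,290),(.6036,-.0285),.08),("side",S,(210,100,290,180),(.5203,.3239),.104)):
  m=mask(im,(6,115,40),(14,255,255),r)
  cs=max(cv2.findContours(m,0,1)[0],key=cv2.contourArea)[:,0].astype(float)
  P=ray(n,cs,z)[:,:2]
  s=least_squares(lambda p:np.hypot(*(P-p[:2]).T)-p[2],[*c0,.048],loss="cauchy",f_scale=.001); print(n,len(cs),s.x.round(4),"minus tcp",(s.x[:2]-c0).round(4))
  out.append(cv2.resize(m[r[1]:r[1]+80,r[0]:r[0]+80],None,fx=2.4,fy=2.4))
cv2.imwrite("pics/ms.png",np.hstack(out))
E
```

```text
time: 65.35
position: [0.469, -0.4723, 0.2927]
tool_rot: [2.22, -2.221, -0.001]
ft_force: [0.3, 0.1, 0.7]
grip_width: 0.802
cap (array([0.46989809, 0.03651391]), 1.0) orig .4701 .0358
rim (array([0.47606661, 0.1349493 ]), 1.0) orig .4766 .1366
cork (array([ 0.47113708, -0.06507177]), 1.0) orig .4710 -.0658
top 344 [ 0.5992 -0.0293  0.0987] minus tcp [-0.0044 -0.0008]
top 131 [0.5215 0.3258 0.0489] minus tcp [0.0012 0.0019]
side 559 [ 0.6056 -0.0307  0.0489] minus tcp [ 0.002  -0.0022]
side 118 [0.5209 0.3214 0.0477] minus tcp [ 0.0006 -0.0025]
```

View pics/ms.png

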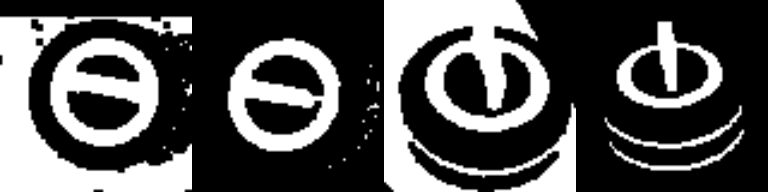

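Run:
```python
from h import *
a=cv2.imread("pics/top0.png")[150:215,120:200].astype(int);b=ctrl.get_image("top");cv2.imwrite("pics/r_top.png",b)
print("holder diff",np.abs(a-b[150:215,120:200]).mean()); S=ctrl.get_image("side"); cv2.imwrite("pics/r_side.png",S); st()
```

```text
holder diff 3.3768589743589743
t 65.45 p [ 0.4686 -0.4732  0.2921] x [-0.002 -1.    -0.001] y [-1.     0.002  0.002] z [-0.002  0.001 -1.   ] w 69.8 F [-0.3  0.3 -0.7]
```

View pics/r_side.png

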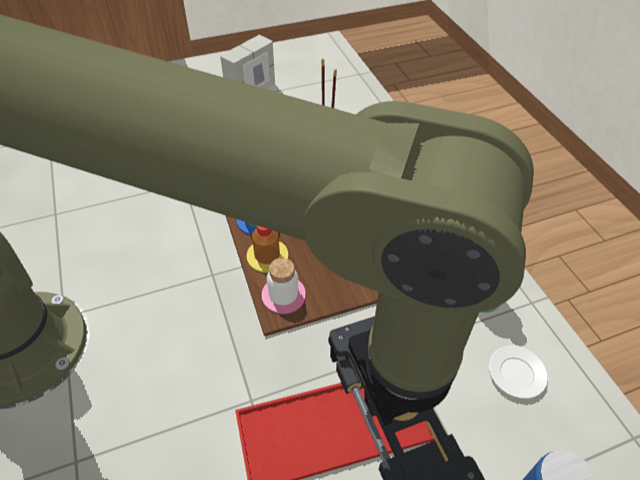

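The side view shows the jar upright on pink at (283,285) and the bottle on yellow at (265,245). The earlier pictures showed the cup upright on blue and the steamer level on the ring.

```bash
python3 -c "
from bench import ctrl
print(ctrl.close_job())"
```

```text
the job is handed in; nothing more can be done
None
```

I moved the bottle, jar and cup upright into the red tray and set the steamer on the wok ring. Then I put the cup back on blue, the jar on pink and the bottle on yellow. The job was handed in at about 65 s, with the arm clear of everything.

**Steamer:** it stands level, and both cameras put it within about 1 mm of the ring's centre.

**Cup, jar and bottle:** all three are upright on their own coasters. Measured the same way in the top camera before and after, the jar and bottle are within about 0.8 mm of where they started. The cup is about 1.7 mm off in y, and I left it there rather than disturb it again.

**Forces:** each set-down read under 6 N in the vertical direction at the wrist.

**Chopstick holder:** it looks unmoved in the before and after top pictures.

**Camera disagreement:** the two cameras differed by about 5 mm in y throughout. I settled targets from known gripper positions and before/after comparisons rather than either camera alone. The last side picture was partly blocked by the arm, so the cup and steamer were checked in slightly earlier pictures.

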